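# Clear the keyed trivet away: empty the pan, hang the tiles

## Robot

A 6-joint arm with a two-finger parallel gripper is mounted at the origin on the work surface. World frame = base frame: x ahead of the robot, y to its left, z up, the work surface at z = 0. Lengths are in m, angles in rad, forces in N, time in s.
With the tool pointing down it reaches from about 0.25 to 0.725 m from the base axis. Payload 4 kg.
Tool frame: the origin (TCP) lies between the finger pads; the fingertips stand ahead of it and the grasp point (between the pads) lies 3 mm ahead of it (bot.finger_overhang is the z of the fingertips in the tool frame, in m); z points along the fingers, y is the line along which they close (so a half turn about z gives the same grasp; the last joint's range is limited). The gripper opens to 85 mm and grips with 20 to 120 N. Pads are 22 mm wide; open, the fingers measure 114 mm over their backs; the gripper's body (76 mm by 85 mm) begins 54 mm behind the grasp point. The pads swing forward as they close: fully open they stand 13 mm farther back than shut.
Start: joints at [-1.202, 0.241, 0.005, 1.335, 0, 1.571], TCP at [0.18, -0.466, 0.253] pointing down, gripper open.
Joint ranges: [-2.72, 2.72], [-1.05, 1.87], [-1.09, 1.28], [-1.99, 2.15], [-1.42, 1.44], [-3.14, 3.14]. Speed limits (rad/s): [2.79, 2.79, 3.14, 3.14, 3.14, 3.14].

## Interface

Orientations are given as a rotation vector (axis times angle).
In Python, from plant import monitor, vision, workorder, bot gives the robot as it stands.
- The arm moves only by the shell command python3 -m pendant 'ROWS' [OPENING] [FORCE]. ROWS is JSON, a list of rows, each a list of 6 numbers: the shift along the tool's x, y, z scaled (see below), then the turn, a rotation vector about the tool's x, y, z scaled (see below). In form: [[tx, ty, tz, rx, ry, rz], ...]. A call has 1 to 10 rows; each row is the pose to reach, as a shift and turn from the pose commanded when the call began, along the tool's axes at that moment; what a row does not reach only later rows make up. The controller multiplies each number of a shift by 0.15 m and each number of a turn by 45 degrees. A row lasts 1/10 s, in which the tool goes at most 50 mm and 8.59 degrees, less where a joint would pass 70% of its speed; a pose out of reach is approached as far as the arm can. A call with a number of a shift or a turn outside -1 to 1 is refused whole. A call with a gripper value outside its range is refused whole. OPENING is the opening in per cent of the stroke, from 0 (shut) to 100 (fully open), set as the call begins (- or left out, the last holds). The fingers move at their own pace and stop on an object; FORCE is the grip in N (left out, the last holds). Time passes only in rows, so rows that repeat a pose let the fingers close. It gives the time, the measured TCP pose, the force, the opening and the grip force at its end, in the units of the state.
- monitor.get_obs(): the state, without advancing time (a new reading comes with each control period).
- vision.read_camera(name): name is "scene" or "side" or "wrist"; returns a dict with "frame" (384x512x3 uint8, blue, green, red), "K" (3x3 intrinsics, pixels), "dist" ([k1, k2, p1, p2, k3] as OpenCV has them; the pictures are not rectified), "origin" and "rotation" of the camera in the world; the wrist camera has in their place "hand_eye" (4x4, takes a point from camera to tool coordinates, whose origin is the TCP and whose axes are the flange's). Camera axes: x right, y down, z forward; pixel columns grow to the right and rows downward; lengths in m; the calibration is good to about 2 mm. A picture is of the moment at which its call begins: read the wrist's pose just before it. There is no depth.
- workorder.job_done(): hands the job in; it is judged then, once.
Trained networks look in a picture, given as the dict that the camera call returned (one of the last four; its "shot" number tells which), for a name from the list of things; names that differ only in an ending like _2 or _b are one class to them, and where a whole thing is asked for, a point or a joint stands for the part that bears it (a point fixed in the world has none). Each returns a list of dicts, best first, with "confidence" (0 to 1); they miss things now and then, are a little off and sometimes report something else, mostly with a low value. They report only what shows in the picture. A call takes as long as a camera call.
- vision.find_in(query, picture): "rect" ([left, top, right, bottom] as shares, 0 to 1, of the picture: columns of its width, rows of its height, round what is visible of it).
- vision.regions_of(query, picture): "pixels" (384x512 bool, what is visible of it) and "rect" ([left, top, right, bottom] as shares, 0 to 1, of the picture: columns of its width, rows of its height, round what is visible of it).
- vision.place_of(query, picture): "location" ([row, column] as shares, 0 to 1, of the picture: columns of its width, rows of its height: a listed point, or the origin of a listed thing).
The state is a dict: "time": time; "q": joint angles; "qd": joint speeds; "joint_torque": joint torques, N m; "tcp_pos": TCP position; "eef_rot": TCP orientation; "ft_force": force on the tool from outside, world axes, zero at the start; "ft_torque": the same for the moment, N m; "width": finger opening in m; "finger_force": force on a finger pad.
Only numpy, scipy, OpenCV 4.12 (cv2) and the standard library are available. Lean on these libraries where they do the work, as an engineer would, in place of code of your own. Each camera call takes 0.05 s, during which the arm holds its last target. There are 200 camera calls.

## Task

The snack is over, so clear away the long trivet. Tip the walnuts out of the little pan into the white stoneware tub and stand the pan upright on the bare worktop; take the trivet apart - its dark wooden tiles are keyed into one another, so each comes out only straight up - and hang every tile by the ring of its handle on the peg rail at the back, each on a peg of its own and hanging straight down. Leave the pepper mill where it stands.

Things in the scene. Friction and masses are not known exactly. Their poses are not given: they have to be found in the camera images.
- tile0_grip (a point): middle of the handle of a loose dark wooden trivet tile, one of up to five identical ones keyed in a row; the pan stands on this one, which is always there. Axes: x along the handle towards its ring, y across it, z out of the grooved top. Handle 24 mm wide, 12 mm thick, 60 mm long; it lies 8 to 20 mm above the worktop, as the tile stands on 8 mm rubber feet. Handles in the row are 58 mm apart (pitch 82 mm)
- tile0_eye (a point): centre of the round hole in the ring at the end of tile0's handle, 55 mm ahead (+x) of tile0_grip, same axes. Hole 30 mm across, ring 50 mm across outside, 12 mm thick; the hole's axis is the tile's z
- tile1_grip (a point): handle middle of another such tile (None if absent). The tile's body, 90 mm (x) by 80 mm (y) by 12 mm thick, has its centre 72 mm behind this point (-x). Tile 197 mm long in all, about 0.11 kg, balance point 50 mm behind this point
- tile1_eye (a point): centre of the ring hole of tile1 (None if absent); see tile0_eye
- tile2_grip (a point): handle middle of another such tile (None if absent). A T-shaped key sticks out 15 mm from each body's +y side and sits with 3 mm of play in the socket of the next tile's -y side, so a tile leaves the row only straight up, by more than 15 mm
- tile2_eye (a point): centre of the ring hole of tile2 (None if absent); see tile0_eye
- tile3_grip (a point): handle middle of another such tile (None if absent); see tile0_grip to tile2_grip
- tile3_eye (a point): centre of the ring hole of tile3 (None if absent); see tile0_eye
- tile4_grip (a point): handle middle of another such tile (None if absent); see tile0_grip to tile2_grip
- tile4_eye (a point): centre of the ring hole of tile4 (None if absent); see tile0_eye
- pan_grip (a point): middle of the handle of a small flared steel serving pan that stands on tile0. Axes: x along the handle away from the bowl, y across it, z up out of the pan. Handle 20 mm wide, 9 mm thick, 100 mm long (41 mm behind this point, at the rim, to 59 mm ahead), its middle 33 mm above the pan's base. Pan about 0.24 kg
- pan_mid (a point): middle of the pan's bowl, on its axis, 17 mm above its base and 95 mm behind pan_grip (-x), same axes. Bowl 34 mm high, 114 mm across at the rim, 60 mm at the flat base, 4 mm thick; its wall flares out at 38 degrees from upright, so nuts roll out once the pan is tipped by 65 degrees or more. It stands on the tile, base 20 mm above the worktop
- nut0_mid (a point): centre of a walnut, about 30 mm across, 15 g, lying in the pan (None if absent in this run)
- nut1_mid (a point): centre of another walnut (None if absent)
- nut2_mid (a point): centre of another walnut (None if absent)
- tub_in (a point): centre of the inner floor of the white stoneware storage tub (fixed), 6 mm above the worktop; open round top, 130 mm across outside, 120 mm inside, rim 60 mm above the worktop
- peg0 (a point): root of a peg of the free-standing oak peg rail across the back (fixed), where the peg's axis meets the front face of the beam, 250 mm above the worktop. Axes: x straight back into the beam, y along the rail, z up. The peg is a round steel rod 9 mm thick, 60 mm long, rising at 45 degrees towards the robot (along -x and +z). peg0 is at the rail's -y end
- peg1 (a point): root of the next peg of the same rail; pegs stand 115 mm apart, all alike, room for one tile each. The beam is 22 mm deep and 32 mm high, centred on the roots' height, open below between its posts, which stand 620 mm apart
- peg2 (a point): root of the middle peg. A tile let go with its eye over a peg slides down to the beam and swings down to hang by itself
- peg3 (a point): root of peg3 of the same rail; see peg0 and peg1
- peg4 (a point): root of peg4 of the same rail; see peg0 and peg1
- mill: stainless pepper mill standing at the left, 56 mm across, 184 mm high; leave it alone. Origin at the centre of its base, z up

How it is judged:
By the outcome, as a careful person would: the job done as asked, in the order asked, and still so for the second after the job is handed in, with the robot touching nothing.
Of tile1, tile2, tile3, tile4 only 2 to 4 are there at a start; the rules pass over those that are not, and their reading is None.
Of nut0, nut1, nut2 only 2 to 3 are there at a start; the rules pass over those that are not, and their reading is None.
At some moment in a run one of tile1, tile2, tile3, tile4 may be knocked a few centimetres aside while the robot is not near it.
Once in a run the grip may slacken for a moment while it holds something.
It also fails if it takes over 210 s, if anything falls off the work surface, if the arm or the gripper's body presses on something with over 40 N, if the wrist force passes 120 N, or if a joint passes its speed limit or range.

## Working session

There is one attempt and no reset: what is moved stays moved. The work goes in short steps, Python scripts to look and compute and a shell command to move; the robot and the scene stay as the last step left them, time stands still between calls to the robot, and variables do not carry over. Pictures are saved under pics/ and viewed, at most 14 in all, crops included, and the job is handed in when it is done.

```bash
ls; mkdir -p pics
python3 - <<'E'
from plant import monitor, vision, workorder, bot
import cv2,numpy as np
print(monitor.get_obs()); print(bot.finger_overhang)
for n in ("scene","side"):
    p=vision.read_camera(n); cv2.imwrite(f"pics/{n}0.png",p["frame"])
    print(n,p["K"],p["dist"],p["origin"],p["rotation"],p["shot"])
E
```

```text
pics
{'time': 0.0, 'q': array([-1.20195624e+00,  2.41426772e-01,  3.71423329e-03,  1.33521631e+00,
        3.10931574e-05,  1.57078408e+00]), 'qd': array([ 0.00170521, -0.00147776,  0.00210248,  0.0007027 , -0.00106981,
        0.00023158]), 'joint_torque': array([ 4.13234156e-04, -3.72318435e+01,  2.52406597e+01,  1.69592845e-02,
       -1.35096388e-04, -8.45767147e-06]), 'tcp_pos': array([ 0.18005975, -0.46581292,  0.25240222]), 'eef_rot': array([-3.08624995e+00, -5.75727450e-01,  5.65855103e-04]), 'ft_force': array([-0.27940067, -0.04702359,  0.2897587 ]), 'ft_torque': array([ 0.009754  , -0.00391761,  0.03728156]), 'finger_force': 0.0, 'width': 0.0853130803544096}
0.022
scene [[382.75577662   0.         260.39580885]
 [  0.         382.75577662 190.73964987]
 [  0.           0.           1.        ]] [-0.01403986  0.          0.          0.          0.        ] [ 0.93613662 -0.53603415  0.73984175] [-2.12284379 -0.70354397  0.33539034] 1
side [[396.62167718   0.         255.37479323]
 [  0.         396.62167718 191.59686981]
 [  0.           0.           1.        ]] [-0.00387538  0.          0.          0.          0.        ] [-0.03841646  0.73873697  0.99919609] [-0.91715045  2.50297633 -1.07845177] 2
```

View both.

View pics/scene0.png

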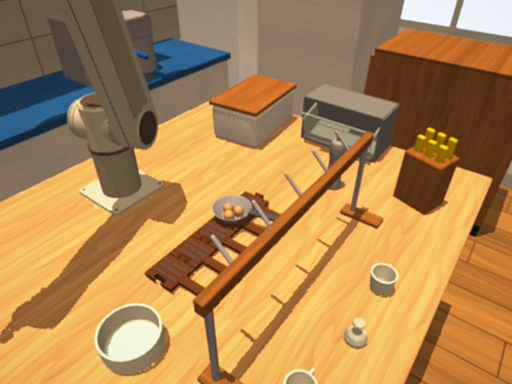

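View pics/side0.png

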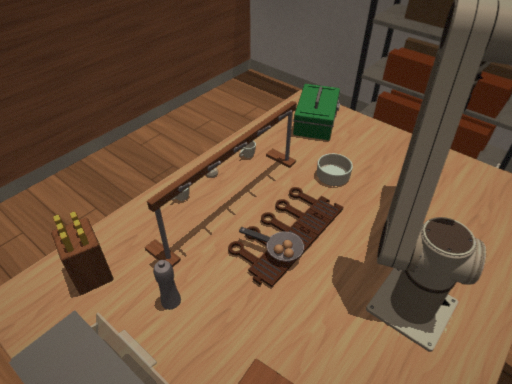

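```bash
cat > h.py <<'E'
import numpy as np, cv2
from scipy.spatial.transform import Rotation as R
from plant import monitor, vision, workorder, bot
W=np.array([512,384])
def pose(p,obs=None):
    """camera origin, rotation matrix (cam->world)"""
    if "hand_eye" in p:
        T=np.eye(4);T[:3,:3]=R.from_rotvec(obs["eef_rot"]).as_matrix();T[:3,3]=obs["tcp_pos"]
        T=T@np.array(p["hand_eye"]);return T[:3,3],T[:3,:3]
    return np.array(p["origin"]),R.from_rotvec(p["rotation"]).as_matrix()
def shot(n):
    o=monitor.get_obs();p=vision.read_camera(n);p["P"]=pose(p,o);return p
def ray(p,uv):
    x=cv2.undistortPoints(np.array([[uv]],float),np.array(p["K"]),np.array(p["dist"]))[0,0]
    o,M=p["P"];d=M@np.array([x[0],x[1],1]);return o,d/np.linalg.norm(d)
def onz(p,uv,z):
    o,d=ray(p,uv);return o+d*(z-o[2])/d[2]
def tri(rs):
    A=0;b=0
    for o,d in rs:
        Q=np.eye(3)-np.outer(d,d);A=A+Q;b=b+Q@o
    x=np.linalg.solve(A,b);return x,max(np.linalg.norm((np.eye(3)-np.outer(d,d))@(x-o)) for o,d in rs)
def proj(p,X):
    o,M=p["P"];v=M.T@(np.array(X,float).reshape(-1,3)-o).T
    return cv2.projectPoints(v.T.copy(),np.zeros(3),np.zeros(3),np.array(p["K"]),np.array(p["dist"]))[0][:,0]
def loc(p,q,thr=0.3):
    return [(round(d["confidence"],2),np.array(d["location"])[::-1]*W) for d in vision.place_of(q,p) if d["confidence"]>=thr]
E
python3 - <<'E'
from h import *
np.set_printoptions(precision=3,suppress=True)
P={n:shot(n) for n in("scene","side")}
Z=dict(tile0_grip=.014,tile1_grip=.014,tile0_eye=.014,pan_grip=.053,pan_mid=.037,nut0_mid=.05,tub_in=.006,peg0=.25,peg1=.25,mill=0)
for q,z in Z.items():
    for n,p in P.items():
        print(q,n,[(c,np.round(uv,0),onz(p,uv,z)[:2]) for c,uv in loc(p,q,.2)])
E
```

```text
tile0_grip scene [(0.68, array([251., 230.]), array([0.458, 0.084]))]
tile0_grip side [(0.48, array([264., 241.]), array([0.458, 0.097]))]
tile1_grip scene [(0.64, array([192., 286.]), array([ 0.464, -0.154]))]
tile1_grip side [(0.61, array([306., 199.]), array([ 0.462, -0.146]))]
tile0_eye scene [(0.79, array([270., 234.]), array([0.509, 0.102]))]
tile0_eye side [(0.77, array([248., 236.]), array([0.509, 0.114])), (0.75, array([234., 146.]), array([ 0.869, -0.209]))]
pan_grip scene [(0.88, array([264., 215.]), array([0.476, 0.122]))]
pan_grip side [(0.59, array([256., 239.]), array([0.463, 0.134]))]
pan_mid scene [(0.82, array([229., 208.]), array([0.365, 0.101])), (0.66, array([252., 230.]), array([0.475, 0.067]))]
pan_mid side [(0.67, array([284., 247.]), array([0.384, 0.093]))]
nut0_mid scene [(0.47, array([303., 199.]), array([0.521, 0.252])), (0.45, array([240., 212.]), array([0.413, 0.094])), (0.41, array([234., 267.]), array([ 0.529, -0.072]))]
nut0_mid side [(0.66, array([277., 248.]), array([0.391, 0.118]))]
tub_in scene [(0.7, array([132., 346.]), array([ 0.471, -0.336]))]
[... 702 characters left out ...]
, 197.]), array([0.639, 0.027])), (0.9, array([270., 228.]), array([ 0.638, -0.09 ])), (0.84, array([349., 151.]), array([0.633, 0.256])), (0.8, array([234., 264.]), array([ 0.643, -0.201])), (0.7, array([329., 171.]), array([0.636, 0.147])), (0.69, array([135., 347.]), array([ 0.63 , -0.401])), (0.33, array([231., 207.]), array([ 0.542, -0.088]))]
peg1 side [(0.75, array([208., 167.]), array([0.64 , 0.142])), (0.72, array([277., 118.]), array([ 0.644, -0.194])), (0.68, array([259., 135.]), array([ 0.627, -0.077])), (0.55, array([232., 152.]), array([0.635, 0.042]))]
mill scene [(0.65, array([332., 185.]), array([0.53 , 0.432]))]
mill side [(0.83, array([172., 300.]), array([0.527, 0.425]))]
```

Run:
```python
from h import *
np.set_printoptions(precision=3,suppress=True)
P={n:shot(n) for n in("scene","side")}
f=P["side"]["frame"][180:300,215:365]; cv2.imwrite("pics/side_c.png",cv2.resize(f,None,fx=5,fy=5,interpolation=cv2.INTER_CUBIC))
for k in range(5):
  for s in("grip","eye"):
    q=f"tile{k}_{s}"
    for n,p in P.items():
        print(q,n,[(c,np.round(uv,0),onz(p,uv,.014)[:2]) for c,uv in loc(p,q,.1)])
o=monitor.get_obs();p=P["scene"]
print(R.from_rotvec(o["eef_rot"]).as_matrix())
w=shot("wrist");print(w["hand_eye"],w["K"])
```

```text
tile0_grip scene [(0.69, array([252., 231.]), array([0.463, 0.085]))]
tile0_grip side [(0.52, array([264., 244.]), array([0.451, 0.108])), (0.34, array([283., 249.]), array([0.392, 0.083]))]
tile0_eye scene [(0.97, array([266., 233.]), array([0.498, 0.101])), (0.48, array([227., 206.]), array([0.336, 0.126])), (0.43, array([262., 215.]), array([0.446, 0.154]))]
tile0_eye side [(0.66, array([237., 245.]), array([0.51 , 0.167])), (0.58, array([249., 234.]), array([0.514, 0.106])), (0.39, array([284., 246.]), array([0.395, 0.074]))]
tile1_grip scene [(0.56, array([194., 287.]), array([ 0.47 , -0.153]))]
tile1_grip side [(0.86, array([305., 199.]), array([ 0.467, -0.146]))]
tile1_eye scene [(0.57, array([210., 298.]), array([ 0.521, -0.154])), (0.16, array([264., 212.]), array([0.442, 0.169]))]
tile1_eye side [(0.76, array([297., 193.]), array([ 0.508, -0.152])), (0.61, array([279., 229.]), array([0.45 , 0.027]))]
tile2_grip scene [(0.79, array([231., 246.]), array([0.453, 0.003])), (0.56, array([263., 215.]), array([0.446, 0.158]))]
tile2_grip side [(0.94, array([282., 227.]), array([0.
[... 763 characters left out ...]
ne [(0.7, array([271., 214.]), array([0.462, 0.175])), (0.36, array([229., 272.]), array([ 0.507, -0.067]))]
tile4_grip side [(0.76, array([251., 257.]), array([0.447, 0.174]))]
tile4_eye scene [(0.53, array([284., 221.]), array([0.509, 0.173])), (0.46, array([346., 153.]), array([0.484, 0.621]))]
tile4_eye side [(0.95, array([237., 245.]), array([0.511, 0.168])), (0.19, array([280., 206.]), array([ 0.515, -0.059]))]
[[ 0.933  0.361 -0.   ]
 [ 0.361 -0.933 -0.   ]
 [-0.    -0.    -1.   ]]
[[ 0.001 -0.949 -0.314  0.08 ]
 [ 1.     0.     0.001 -0.   ]
 [-0.001 -0.314  0.949 -0.12 ]
 [ 0.     0.     0.     1.   ]] [[306.531   0.    252.693]
 [  0.    306.531 193.305]
 [  0.      0.      1.   ]]
```

View pics/side_c.png

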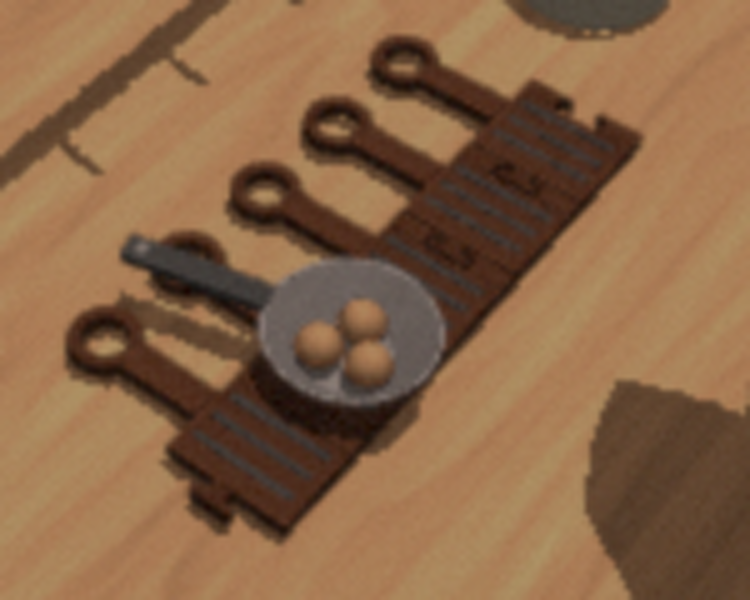

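```bash
cat >> h.py <<'E'
def go(pos,rot=None,n=None):
    """tool-frame shift/turn units to bring TCP to pos with matrix rot"""
    o=monitor.get_obs();M=R.from_rotvec(o["eef_rot"]).as_matrix()
    s=M.T@(np.array(pos)-o["tcp_pos"])/.15
    t=np.zeros(3) if rot is None else R.from_matrix(M.T@rot).as_rotvec()/np.radians(45)
    print("go",np.round(s,3),np.round(t,3),"tcp",np.round(o["tcp_pos"],4),"t",o["time"])
def down(yaw,pitch=0):
    """tool down, tool x along yaw (rad); pitch>0 tips the tool outward (z towards +x)"""
    A=np.array([[np.cos(yaw),np.sin(yaw),0],[np.sin(yaw),-np.cos(yaw),0],[0,0,-1.]]).T
    return A@R.from_euler("y",pitch).as_matrix()
np.set_printoptions(precision=4,suppress=True)
E
for i in 1 2 3 4; do python3 -m pendant '[[0.71,-0.773,0,0,0,0],[0.71,-0.773,0,0,0,0],[0.71,-0.773,0,0,0,0],[0.71,-0.773,0,0,0,0]]' 100 | tail -c 300; done
python3 -m pendant '[[0,0,0,0,0,0],[0,0,0,0,0,0],[0,0,0,0,0,0]]'
python3 - <<'E'
from h import *
print(down(0,.7)[:,2])
w=shot("wrist");cv2.imwrite("pics/w1.png",w["frame"])
for q,z in dict(pan_grip=.053,pan_mid=.037,tile0_eye=.014,tile2_eye=.014,tile4_eye=.014,tile2_grip=.014,tile4_grip=.014,tile3_grip=.014).items():
    print(q,[(c,uv,onz(w,uv,z)[:2]) for c,uv in loc(w,q,.3)])
E
```

```text
time: 2.75
tcp_pos: [0.2383, -0.3156, 0.2533]
eef_rot: [-3.085, -0.583, -0.001]
ft_force: [0.0, -0.8, -0.2]
width: 0.0854
finger_force: 0.0
time: 3.15
tcp_pos: [0.2964, -0.1697, 0.2536]
eef_rot: [-3.086, -0.587, -0.002]
ft_force: [0.4, 0.1, -0.1]
width: 0.0854
finger_force: 0.0
time: 3.55
tcp_pos: [0.3547, -0.0233, 0.2536]
eef_rot: [-3.086, -0.588, -0.003]
ft_force: [-0.4, -0.3, 0.0]
width: 0.0855
finger_force: 0.0
time: 3.95
tcp_pos: [0.4127, 0.1227, 0.2531]
eef_rot: [-3.086, -0.582, -0.003]
ft_force: [0.7, -0.8, -1.1]
width: 0.0853
finger_force: 0.0
time: 4.25
tcp_pos: [0.4101, 0.118, 0.2533]
eef_rot: [3.089, 0.572, -0.001]
ft_force: [-0.5, -0.3, -0.3]
width: 0.0855
finger_force: 0.0
[ 0.6442  0.     -0.7648]
pan_grip [(0.57, array([274.4832, 113.5104]), array([0.4727, 0.1185])), (0.33, array([375.6032, 113.3952]), array([0.5096, 0.0228]))]
pan_mid [(0.69, array([261.2224, 199.7952]), array([0.3763, 0.0945]))]
tile0_eye [(0.87, array([310.016 ,  85.4016]), array([0.5133, 0.0898])), (0.42, array([252.7232, 207.7056]), array([0.3553, 0.097 ]))]
tile2_eye [(0.67, array([373.6064, 112.8192]), array([0.5124, 0.0101]))]
tile4_eye [(0.92, array([235.6224,  60.9024]), array([0.5072, 0.1752]))]
tile2_grip [(0.86, array([350.0032, 153.792 ]), array([0.4605, 0.0139]))]
tile4_grip [(0.84, array([218.624 , 114.0096]), array([0.448 , 0.1742])), (0.55, array([350.1056, 156.288 ]), array([0.4579, 0.0124]))]
tile3_grip [(0.9, array([413.184 , 186.3936]), array([ 0.452 , -0.0767]))]
```

View pics/w1.png

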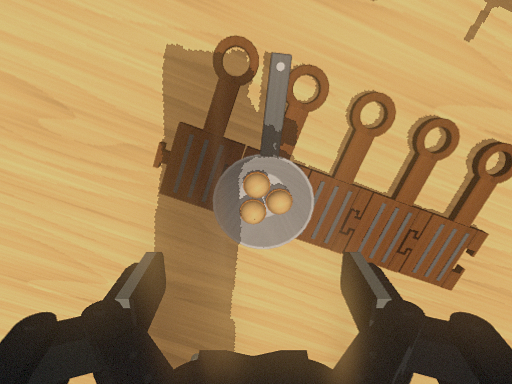

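Run:
```python
from h import *
w=shot("wrist")
for uv in [(280,54),(269.5,154),(263,201)]: print(onz(w,uv,.056))
r=sorted(vision.regions_of("pan_mid",w),key=lambda d:-d["confidence"])
for d in r: print(d["confidence"],d["rect"],d["pixels"].sum())
m=r[0]["pixels"].astype(np.uint8)
f=np.argwhere(m)[:,::-1].astype(float)
X=np.array([onz(w,u,.055)[:2] for u in f])
print("x/y extents",X.min(0),X.max(0))
b=X[X[:,0]<.43];print((b.min(0)+b.max(0))/2, b.max(0)-b.min(0))
h=X[X[:,0]>.445];c=h.mean(0);u,s,v=np.linalg.svd(h-c);print("handle",c,v[0],np.degrees(np.arctan2(v[0][1],v[0][0])),h.max(0))
```

```text
[0.5257 0.1366 0.056 ]
[0.4333 0.1098 0.056 ]
[0.3822 0.0968 0.056 ]
0.57 [0.4092, 0.1427, 0.6174, 0.6495] 7925
x/y extents [0.3228 0.0381] [0.5283 0.1503]
[0.3764 0.0942] [0.1071 0.1122]
handle [0.4876 0.1233] [-0.963  -0.2697] -164.35630668028762 [0.5283 0.1427]
```

Run:
```python
from h import *
go([.456,.1176,.13],down(np.radians(16)))
```

```text
go [0.278 0.123 0.822] [ 0.    -0.     0.114] tcp [0.4104 0.1198 0.2533] t 4.8
```

```bash
python3 -m pendant '[[0.278,0.123,0.822,0,0,0.114],[0.278,0.123,0.822,0,0,0.114],[0.278,0.123,0.822,0,0,0.114],[0.278,0.123,0.822,0,0,0.114],[0.278,0.123,0.822,0,0,0.114],[0.278,0.123,0.822,0,0,0.114]]' 60
python3 - <<'E'
from h import *
go([.456,.1176,.057],down(np.radians(16)))
E
```

```text
time: 5.4
tcp_pos: [0.4568, 0.118, 0.1319]
eef_rot: [-3.111, -0.438, -0.004]
ft_force: [-0.1, 0.5, 0.1]
width: 0.0511
finger_force: 0.0
go [-0.007  0.001  0.499] [ 0.    -0.004  0.   ] tcp [0.4568 0.118  0.1319] t 5.4
```

```bash
python3 -m pendant '[[0,0,0.25,0,0,0],[0,0,0.49,0,0,0],[0,0,0.49,0,0,0],[0,0,0.49,0,0,0]]'
python3 -m pendant '[[0,0,0,0,0,0],[0,0,0,0,0,0],[0,0,0,0,0,0],[0,0,0,0,0,0],[0,0,0,0,0,0],[0,0,0,0,0,0],[0,0,0,0,0,0]]' 0 110
python3 -m pendant '[[0,0,-0.05,0,0,0],[0,0,-0.1,0,0,0],[0,0,-0.2,0,0,0],[0,0,-0.3,0,0,0],[0,0,-0.4,0,0,0],[0,0,-0.4,0,0,0]]'
python3 - <<'E'
from h import *
w=shot("wrist");cv2.imwrite("pics/w2.png",w["frame"]);print(monitor.get_obs()["width"])
E
```

```text
time: 5.8
tcp_pos: [0.4564, 0.1179, 0.0581]
eef_rot: [-3.111, -0.438, -0.002]
ft_force: [0.4, 1.0, -0.4]
width: 0.0512
finger_force: 0.0
time: 6.5
tcp_pos: [0.4581, 0.118, 0.0581]
eef_rot: [-3.111, -0.437, -0.007]
ft_force: [1.9, 0.1, 5.8]
width: 0.0177
finger_force: 107.6
time: 7.1
tcp_pos: [0.4569, 0.118, 0.1183]
eef_rot: [-3.11, -0.437, -0.005]
ft_force: [0.6, -0.1, -3.3]
width: 0.0174
finger_force: 107.5
0.01745118910095433
```

View pics/w2.png

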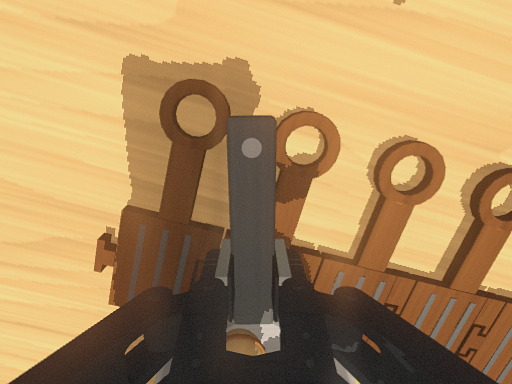

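```bash
python3 -m pendant '[[0,0,-0.2,0,0,0.1],[0,0,-0.4,0,0,0.25],[0,0,-0.55,0,0,0.4],[0,0,-0.55,0,0,0.55],[0,0,-0.55,0,0,0.7],[0,0,-0.55,0,0,0.85],[0,0,-0.55,0,0,0.95],[0,0,-0.55,0,0,1],[0,0,-0.55,0,0,1]]'
python3 - <<'E'
from h import *
go([.521,-.368,.23],down(np.radians(-35.2)))
E
```

```text
time: 8.05
tcp_pos: [0.4192, -0.0727, 0.1976]
eef_rot: [-2.985, 0.387, 0.003]
ft_force: [0.4, -0.4, -2.7]
width: 0.0173
finger_force: 108.1
go [ 1.152  1.687 -0.46 ] [-0.159  0.054  0.453] tcp [ 0.4192 -0.0727  0.1976] t 8.05
```

```bash
python3 - <<'E'
from h import *
o=monitor.get_obs();print(o["q"],o["qd"]);print(R.from_rotvec(o["eef_rot"]).as_matrix())
E
python3 -m pendant '[[0,0,0,0,0,0],[0,0,0,0,0,0]]'
python3 - <<'E'
from h import *
o=monitor.get_obs();print(o["q"],o["qd"]);print(R.from_rotvec(o["eef_rot"]).as_matrix())
E
```

```text
[-0.2576  0.1424 -0.2738  1.1738  0.13    3.1406] [-0.5128 -0.1592 -0.1871 -0.0305 -0.0299 -0.0057]
[[ 0.9671 -0.254   0.0146]
 [-0.2537 -0.9585  0.1302]
 [-0.0191 -0.1297 -0.9914]]
time: 8.25
tcp_pos: [0.4197, -0.0719, 0.1981]
eef_rot: [-2.985, 0.384, 0.002]
ft_force: [0.5, -0.1, -2.3]
width: 0.0175
finger_force: 108.2
[-0.2559  0.142  -0.2729  1.1742  0.1306  3.1406] [0.0253 0.0024 0.0155 0.0005 0.0008 0.0001]
[[ 0.9675 -0.2523  0.0154]
 [-0.2522 -0.9588  0.1306]
 [-0.0182 -0.1302 -0.9913]]
```

```bash
cat >> h.py <<'E'
TUB=np.array([.472,-.333]);AZ=np.radians(-35.2)
def pour(th,d,zr,dl=-8,L=.082):
    T=down(AZ,np.radians(th))@R.from_euler("z",dl,degrees=True).as_matrix()
    c=T@np.array([-L,0,.003-.001]);zp=-T[:,2]
    dn=np.array([0,0,-1.]);dn=dn-zp*(dn@zp);n=np.linalg.norm(dn)
    low=c+(.057*dn/n if n>.1 else 0)
    tgt=np.r_[TUB+d*np.array([np.cos(AZ),np.sin(AZ)]),zr]
    return tgt-low,T
E
python3 - <<'E'
from h import *
for a in [(0,.03,.2),(40,.02,.1),(70,.01,.085),(95,.025,.085)]:
    p,T=pour(*a);print(a,p,np.hypot(*p[:2]));go(p,T)
E
```

```text
(0, 0.03, 0.2) [ 0.5694 -0.3878  0.202 ] 0.6889403128808721
go [ 1.496  1.764 -0.285] [-0.163  0.041  0.278] tcp [ 0.4197 -0.0719  0.1981] t 8.25
(40, 0.02, 0.1) [ 0.5804 -0.3955  0.1904] 0.702319825525611
go [ 1.581  1.805 -0.214] [-0.377  0.904  0.213] tcp [ 0.4197 -0.0719  0.1981] t 8.25
(70, 0.01, 0.085) [ 0.5238 -0.3556  0.2156] 0.6331350921727802
go [ 1.146  1.623 -0.351] [-0.528  1.552  0.148] tcp [ 0.4197 -0.0719  0.1981] t 8.25
(95, 0.025, 0.085) [ 0.4875 -0.33    0.2225] 0.5887168471158156
go [ 0.868  1.514 -0.379] [-0.649  2.093  0.083] tcp [ 0.4197 -0.0719  0.1981] t 8.25
```

```bash
python3 -m pendant '[[0.15,0.2,-0.05,-0.04,0.01,0.07],[0.3,0.4,-0.1,-0.08,0.02,0.14],[0.45,0.6,-0.15,-0.12,0.03,0.21],[0.6,0.8,-0.2,-0.163,0.041,0.278],[0.6,0.8,-0.2,-0.163,0.041,0.278],[0.6,0.8,-0.2,-0.163,0.041,0.278]]'
python3 - <<'E'
from h import *
print(monitor.get_obs()["q"])
for a in [(0,.03,.2),(40,.02,.1),(70,.01,.085)]:
    p,T=pour(*a);go(p,T)
E
```

```text
time: 8.85
tcp_pos: [0.4708, -0.2257, 0.2106]
eef_rot: [-3.05, 0.702, -0.003]
ft_force: [0.0, 0.3, -2.4]
width: 0.0177
finger_force: 108.3
[-0.4536  0.3067 -0.0185  1.2462  0.0123  3.1407]
go [1.064 0.685 0.048] [-0.016  0.001  0.028] tcp [ 0.4708 -0.2257  0.2106] t 8.85
go [1.152 0.7   0.126] [-0.148  0.88   0.022] tcp [ 0.4708 -0.2257  0.2106] t 8.85
go [ 0.696  0.624 -0.041] [-0.247  1.539  0.015] tcp [ 0.4708 -0.2257  0.2106] t 8.85
```

```bash
python3 -m pendant '[[0.15,0.15,-0.05,0,0.1,0],[0.35,0.3,-0.1,0,0.25,0],[0.5,0.45,-0.1,0,0.4,0],[0.7,0.62,-0.1,0,0.55,0],[0.7,0.62,-0.1,0,0.65,0],[0.7,0.62,-0.1,0,0.75,0],[0.7,0.62,-0.1,0,0.75,0]]'
python3 - <<'E'
from h import *
o=monitor.get_obs();print(o["q"],o["width"])
for a in [(35,.02,.1),(70,.01,.085),(95,.025,.085)]:
    p,T=pour(*a);go(p,T)
w=shot("scene");cv2.imwrite("pics/s1.png",w["frame"])
E
```

```text
time: 9.55
tcp_pos: [0.5203, -0.3517, 0.221]
eef_rot: [2.829, -0.656, 0.851]
ft_force: [-0.2, 0.6, -3.2]
width: 0.0179
finger_force: 108.4
[-0.6472  0.1569 -0.3597  0.4836  0.1181  2.9847] 0.017869902390370063
go [0.303 0.1   0.517] [-0.133  0.03  -0.016] tcp [ 0.5203 -0.3517  0.221 ] t 9.55
go [0.007 0.014 0.048] [-0.233  0.801 -0.054] tcp [ 0.5203 -0.3517  0.221 ] t 9.55
go [-0.212 -0.035 -0.151] [-0.299  1.352 -0.081] tcp [ 0.5203 -0.3517  0.221 ] t 9.55
```

View pics/s1.png

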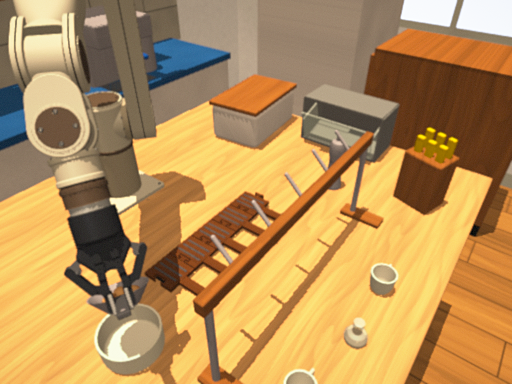

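```bash
python3 -m pendant '[[0,0,0.01,-0.03,0.15,0],[0,0,0.02,-0.08,0.3,-0.01],[0,0,0.03,-0.1,0.4,-0.03],[0,0,0.04,-0.15,0.5,-0.04],[0,0,0.048,-0.17,0.6,-0.05],[0,0,0.048,-0.2,0.66,-0.05],[0,0,0.048,-0.22,0.72,-0.05],[0,0,0.048,-0.233,0.78,-0.054],[0,0,0.048,-0.233,0.8,-0.054],[0,0,0.048,-0.233,0.8,-0.054]]'
python3 -m pendant '[[0,0,0,0,0,0],[0,0,0,0,0,0],[0,0,0,0,0,0],[0,0,0,0,0,0]]'
python3 - <<'E'
from h import *
o=monitor.get_obs();print(o["q"],o["width"])
for a in [(70,.01,.085),(95,.025,.085)]:
    p,T=pour(*a);go(p,T)
E
```

```text
time: 10.6
tcp_pos: [0.5293, -0.357, 0.2182]
eef_rot: [2.207, -0.533, 1.487]
ft_force: [-0.3, -0.6, -2.3]
width: 0.0176
finger_force: 108.6
time: 11.0
tcp_pos: [0.5281, -0.3579, 0.2204]
eef_rot: [2.201, -0.535, 1.49]
ft_force: [-0.0, 0.1, -1.8]
width: 0.0174
finger_force: 108.6
[-0.5804  0.2851 -0.9456 -0.8914 -0.0344  3.0133] 0.01742960973405827
go [-0.042 -0.002 -0.019] [ 0.005 -0.012 -0.   ] tcp [ 0.5281 -0.3579  0.2204] t 11.0
go [-0.096 -0.009 -0.314] [-0.073  0.538  0.001] tcp [ 0.5281 -0.3579  0.2204] t 11.0
```

```bash
python3 -m pendant '[[-0.02,0,-0.06,-0.01,0.1,0],[-0.04,0,-0.12,-0.03,0.2,0],[-0.06,0,-0.18,-0.04,0.3,0],[-0.08,0,-0.24,-0.05,0.4,0],[-0.09,0,-0.3,-0.06,0.48,0],[-0.09,0,-0.31,-0.07,0.53,0],[-0.09,0,-0.31,-0.07,0.53,0],[-0.09,0,-0.31,-0.07,0.53,0],[-0.09,0,-0.31,-0.07,0.53,0],[-0.09,0,-0.31,-0.07,0.53,0]]'
python3 - <<'E'
from h import *
o=monitor.get_obs();print(o["q"],o["width"])
p,T=pour(95,.025,.085);go(p,T)
p,T=pour(40,.025,.085);go(p,T)
w=shot("scene");v=shot("side")
a=w["frame"][230:384,60:200];b=v["frame"][130:230,280:400]
cv2.imwrite("pics/s2.png",np.hstack([cv2.resize(a,(400,440)),cv2.resize(b,(400,440))]))
E
```

```text
time: 12.0
tcp_pos: [0.5136, -0.3486, 0.2327]
eef_rot: [1.781, -0.43, 1.838]
ft_force: [0.8, 0.0, -2.0]
width: 0.0177
finger_force: 109.5
[-0.5818  0.8267 -1.0867 -1.9895 -0.032   2.9994] 0.017736167296821353
go [-0.051 -0.008 -0.218] [-0.003  0.014  0.   ] tcp [ 0.5136 -0.3486  0.2327] t 12.0
go [-0.42  -0.06   0.546] [ 0.168 -1.196  0.   ] tcp [ 0.5136 -0.3486  0.2327] t 12.0
```

View pics/s2.png

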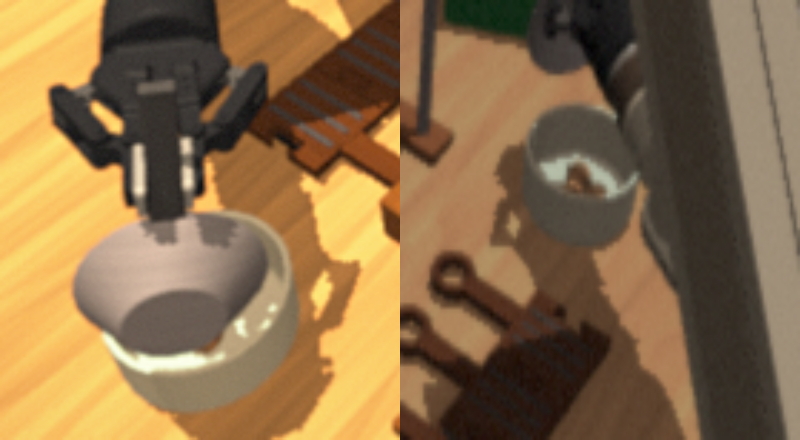

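```bash
python3 -m pendant '[[-0.05,0,0,0,-0.15,0],[-0.1,0,0,0,-0.3,0],[-0.1,0,0,0,-0.5,0],[-0.1,0,0,0,-0.7,0],[-0.1,0,0,0.08,-0.85,0],[-0.1,0,0,0.08,-1,0],[-0.1,0,0,0.08,-1,0]]'
python3 -m pendant '[[0,0,0,0,-0.15,0],[0,0,0,0,-0.3,0],[0,0,0,0,-0.5,0],[0,0,0,0,-0.7,0],[0,0,0,0.08,-0.85,0],[0,0,0,0.08,-1,0],[0,0,0,0.08,-1,0]]'
python3 - <<'E'
from h import *
o=monitor.get_obs();print(o["q"],o["width"])
go([.226,-.426,.2],down(np.radians(-54)))
w=shot("side");print([(c,onz(w,u,.02)) for q in("nut0_mid","nut1_mid","nut2_mid") for c,u in loc(w,q,.3)])
E
```

```text
time: 12.8
tcp_pos: [0.5151, -0.352, 0.2122]
eef_rot: [2.357, -0.616, 1.271]
ft_force: [0.5, -0.9, -2.1]
width: 0.0177
finger_force: 109.4
time: 13.5
tcp_pos: [0.5179, -0.3539, 0.2139]
eef_rot: [2.874, -0.795, 0.319]
ft_force: [0.0, -1.0, -2.6]
width: 0.0177
finger_force: 109.3
[-0.5663  0.3346 -0.0029  0.9876 -0.0741  3.1059] 0.017690347021273343
go [-1.417  1.414 -0.139] [ 0.04  -0.326  0.51 ] tcp [ 0.5179 -0.3539  0.2139] t 13.5
[(0.39, array([ 0.8496, -0.1752,  0.02  ])), (0.61, array([ 0.4743, -0.3306,  0.02  ])), (0.53, array([ 0.4946, -0.0533,  0.02  ])), (0.65, array([0.8481, 0.111 , 0.02  ])), (0.41, array([ 0.469 , -0.3381,  0.02  ]))]
```

```bash
python3 -m pendant '[[-0.25,0.2,0,0.02,-0.15,0.03],[-0.45,0.4,0,0.04,-0.3,0.08],[-0.6,0.6,0,0.04,-0.326,0.15],[-0.7,0.7,-0.05,0.04,-0.326,0.2],[-0.7,0.7,-0.05,0.04,-0.326,0.2],[-0.7,0.7,-0.05,0.04,-0.326,0.2]]'
python3 - <<'E'
from h import *
o=monitor.get_obs();print(o["q"],o["width"])
go([.226,-.426,.12],down(np.radians(-54)))
E
```

```text
time: 14.3
tcp_pos: [0.3718, -0.3889, 0.2017]
eef_rot: [2.924, -1.07, -0.024]
ft_force: [1.5, -0.2, -1.6]
width: 0.0174
finger_force: 109.3
[-0.7912  0.3439  0.0102  1.2392 -0.0317  3.0523] 0.017353282267487852
go [-0.579  0.799  0.573] [0.041 0.001 0.306] tcp [ 0.3718 -0.3889  0.2017] t 14.3
```

```bash
python3 -m pendant '[[-0.15,0.2,0.1,0.01,0,0.05],[-0.3,0.4,0.2,0.02,0,0.15],[-0.45,0.6,0.35,0.03,0,0.2],[-0.579,0.8,0.5,0.04,0,0.3],[-0.579,0.8,0.573,0.04,0,0.306],[-0.579,0.8,0.573,0.041,0,0.306],[-0.579,0.8,0.573,0.041,0,0.306]]'
python3 - <<'E'
from h import *
o=monitor.get_obs();print(o["q"],o["width"])
go([.226,-.426,.038],down(np.radians(-54)))
w=shot("scene");v=shot("side")
print([(n,c,uv,onz(p,uv,.12-.02)) for n,p in(("sc",w),("si",v)) for c,uv in loc(p,"pan_mid",.3)])
a=w["frame"][130:384,0:240]
cv2.imwrite("pics/s3.png",cv2.resize(a,None,fx=2.3,fy=2.3))
E
```

```text
time: 15.0
tcp_pos: [0.2279, -0.4265, 0.1205]
eef_rot: [-2.801, 1.422, 0.002]
ft_force: [0.6, -0.3, -2.1]
width: 0.0177
finger_force: 109.3
[-1.0798  0.3126 -0.2642  0.9956 -0.0004  3.0012] 0.017693736662180482
go [-0.009  0.008  0.55 ] [0.    0.002 0.004] tcp [ 0.2279 -0.4265  0.1205] t 15.0
[('sc', 0.41, array([301.824, 196.8  ]), array([0.5445, 0.2002, 0.1   ]))]
```

View pics/s3.png

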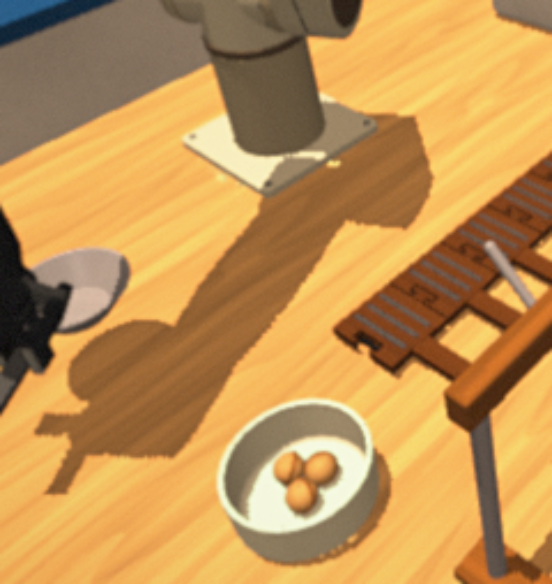

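```bash
python3 -m pendant '[[0,0,0.15,0,0,0],[0,0,0.3,0,0,0],[0,0,0.42,0,0,0],[0,0,0.48,0,0,0],[0,0,0.51,0,0,0],[0,0,0.52,0,0,0]]'
python3 -m pendant '[[0,0,0.01,0,0,0],[0,0,0.02,0,0,0],[0,0,0.03,0,0,0],[0,0,0.03,0,0,0]]'
```

```text
time: 15.8
tcp_pos: [0.2269, -0.4266, 0.0422]
eef_rot: [-2.799, 1.424, 0.004]
ft_force: [0.6, 0.4, -1.6]
width: 0.0172
finger_force: 109.2
time: 16.2
tcp_pos: [0.227, -0.4273, 0.0385]
eef_rot: [2.8, -1.425, -0.001]
ft_force: [0.1, -0.3, 3.3]
width: 0.0173
finger_force: 109.9
```

Contact. Open gently and go up.

```bash
python3 -m pendant '[[0,0,0,0,0,0],[0,0,0,0,0,0],[0,0,0,0,0,0],[0,0,0,0,0,0],[0,0,0,0,0,0]]' 45
python3 -m pendant '[[0,0,-0.1,0,0,0],[0,0,-0.3,0,0,0],[0,0,-0.6,0,0,0],[0,0,-0.9,0,0,0],[0,0,-1,0,0,0]]'
python3 - <<'E'
from h import *
w=shot("wrist");cv2.imwrite("pics/w3.png",w["frame"])
print([(c,uv,onz(w,uv,.017)) for c,uv in loc(w,"pan_mid",.3)],[(c,uv,onz(w,uv,.033)) for c,uv in loc(w,"pan_grip",.3)])
P={n:shot(n) for n in("scene","side")}
for k in range(5):
  for s in("grip","eye"):
    print(k,s,[(n[:2],c,onz(p,uv,.014)[:2]) for n,p in P.items() for c,uv in loc(p,f"tile{k}_{s}",.5)])
for n,p in P.items():
  print(sorted([tuple(np.round(onz(p,uv,.25)[:2],3)) for c,uv in loc(p,"peg0",.4)],key=lambda a:a[1]))
o=monitor.get_obs();print(o["q"])
go([.4,-.1,.25],down(np.radians(180)))
E
```

```text
time: 16.7
tcp_pos: [0.2264, -0.4262, 0.0375]
eef_rot: [-2.799, 1.425, 0.005]
ft_force: [0.1, 0.3, 0.4]
width: 0.0386
finger_force: 0.0
time: 17.2
tcp_pos: [0.2279, -0.4289, 0.1924]
eef_rot: [2.797, -1.423, 0.006]
ft_force: [-1.0, 0.1, 0.3]
width: 0.0381
finger_force: 0.0
[(0.71, array([253.4912, 254.8992]), array([ 0.1748, -0.3596,  0.017 ]))] [(0.7, array([251.1872, 169.6896]), array([ 0.2349, -0.4382,  0.033 ]))]
0 grip [('sc', 0.65, array([0.4623, 0.076 ])), ('si', 0.74, array([0.4474, 0.0921]))]
0 eye [('sc', 0.59, array([0.4969, 0.0991])), ('si', 0.96, array([0.5228, 0.0974])), ('si', 0.63, array([ 0.4536, -0.0655]))]
1 grip [('sc', 0.87, array([ 0.4642, -0.1531])), ('si', 0.87, array([ 0.4618, -0.1438]))]
1 eye [('sc', 0.64, array([ 0.5205, -0.156 ])), ('si', 0.78, array([ 0.5151, -0.1706]))]
2 grip [('sc', 0.58, array([0.4521, 0.0168])), ('si', 0.71, array([0.4422, 0.0261])), ('si', 0.5, array([ 0.8535, -0.3531]))]
2 eye [('si', 0.83, array([0.4993, 0.0089])), ('si', 0.64, array([ 0.8563, -0.205 ]))]
3 grip [('sc', 0.71, array([0.4507, 0.085 ])), ('sc', 0.66, array([ 0.5033, -0.0456])), ('sc', 0.61, array([ 0.4519, -0.0748])), ('si', 0.58, array([ 0.4708, -0.1664]))]
3 eye [('si', 0.84, array([ 0.5078, -0.058 ]))]
4 grip [('sc', 0.81, array([0.4586, 0.1694])), ('si', 0.74, array([0.4485, 0.1724]))]
4 eye [('sc', 0.65, array([0.5077, 0.1621])), ('si', 0.89, array([0.5114, 0.1804]))]
[(np.float64(0.646), np.float64(-0.207)), (np.float64(0.64), np.float64(-0.087)), (np.float64(0.644), np.float64(0.02)), (np.float64(0.634), np.float64(0.141)), (np.float64(0.635), np.float64(0.255))]
[(np.float64(0.642), np.float64(-0.209)), (np.float64(0.632), np.float64(-0.072)), (np.float64(0.629), np.float64(0.035)), (np.float64(0.642), np.float64(0.14)), (np.float64(0.639), np.float64(0.246))]
[-1.0819  0.2499 -0.1588  1.165  -0.0008  3.0014]
go [-1.083 -2.215 -0.414] [0.005 0.002 2.801] tcp [ 0.2267 -0.4267  0.1876] t 18.55
```

View pics/w3.png

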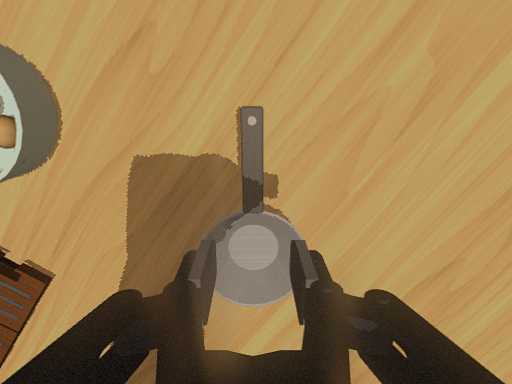

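```bash
python3 -m pendant '[[0,0,-0.4,0,0,-0.2],[0,0,-0.4,0,0,-0.4],[0,0,-0.4,0,0,-0.6],[0,0,-0.4,0,0,-0.8],[0,0,-0.4,0,0,-1],[0,0,-0.4,0,0,-1]]' 55 | head -1
for i in 1 2 3 4; do python3 -m pendant '[[0,0,0,0,0,-0.2],[0,0,0,0,0,-0.4],[0,0,0,0,0,-0.6],[0,0,0,0,0,-0.8],[0,0,0,0,0,-1],[0,0,0,0,0,-1]]' | tail -5; done
python3 - <<'E'
from h import *
print(monitor.get_obs()["q"])
go([.36,-.1,.25],down(np.radians(180)))
E
```

```text
time: 19.15
tcp_pos: [0.2269, -0.4268, 0.2475]
eef_rot: [-2.983, -0.976, 0.002]
ft_force: [-0.0, 0.1, 0.9]
width: 0.0469
finger_force: 0.0
tcp_pos: [0.2269, -0.4268, 0.2475]
eef_rot: [-2.382, -2.043, 0.0]
ft_force: [0.2, 0.4, -0.9]
width: 0.0471
finger_force: 0.0
tcp_pos: [0.2269, -0.4268, 0.2475]
eef_rot: [-1.419, -2.8, -0.002]
ft_force: [0.1, -0.1, 0.0]
width: 0.047
finger_force: 0.0
tcp_pos: [0.2269, -0.4268, 0.2475]
eef_rot: [-0.24, -3.13, -0.003]
ft_force: [0.3, -0.2, 0.5]
width: 0.0468
finger_force: 0.0
[-1.0818  0.2127 -0.0462  1.3149 -0.0008 -0.9288]
go [-0.545  2.289 -0.013] [ 0.003 -0.003 -0.195] tcp [ 0.2269 -0.4268  0.2475] t 21.55
```

```bash
python3 - <<'E'
from h import *
go([.40,-.03,.29],down(np.radians(180)))
E
for i in 1 2 3; do python3 -m pendant '[[-0.28,0.91,-0.09,0,0,-0.065],[-0.28,0.91,-0.09,0,0,-0.065],[-0.28,0.91,-0.09,0,0,-0.065],[-0.28,0.91,-0.09,0,0,-0.065]]' |head -2; done
python3 -m pendant '[[0,0,0,0,0,0],[0,0,0,0,0,0]]'
cat >> h.py <<'E'
def tiles(p,thr=.5):
    for k in range(5):
        print(k,*[(s,[(c,np.round(uv),onz(p,uv,.014)[:2]) for c,uv in loc(p,f"tile{k}_{s}",thr)]) for s in("grip","eye")])
E
python3 - <<'E'
from h import *
w=shot("wrist");cv2.imwrite("pics/w4.png",w["frame"]);tiles(w)
o=monitor.get_obs();print(o["tcp_pos"],o["q"])
E
```

```text
go [-0.737  2.791 -0.28 ] [ 0.003 -0.003 -0.195] tcp [ 0.2269 -0.4268  0.2475] t 21.55
time: 21.95
tcp_pos: [0.2911, -0.2949, 0.2619]
time: 22.35
tcp_pos: [0.3474, -0.1639, 0.2756]
time: 22.75
tcp_pos: [0.3969, -0.0303, 0.289]
time: 22.95
tcp_pos: [0.3948, -0.0344, 0.2883]
eef_rot: [-0.007, -3.139, -0.003]
ft_force: [0.3, 0.4, 0.0]
width: 0.0471
finger_force: 0.0
0 ('grip', [(0.75, array([348., 200.]), array([0.4538, 0.0965])), (0.72, array([226., 237.]), array([ 0.5075, -0.073 ]))]) ('eye', [(0.77, array([344., 237.]), array([0.5088, 0.0954]))])
1 ('grip', [(0.6, array([164., 206.]), array([ 0.4603, -0.1565]))]) ('eye', [(0.68, array([170., 240.]), array([ 0.5131, -0.1528]))])
2 ('grip', [(0.81, array([285., 196.]), array([0.447 , 0.0096]))]) ('eye', [(0.75, array([288., 239.]), array([0.5112, 0.0162]))])
3 ('grip', [(0.56, array([226., 205.]), array([ 0.4597, -0.0706]))]) ('eye', [(0.94, array([228., 238.]), array([ 0.5092, -0.0692])), (0.55, array([ 42., 204.]), array([ 0.4576, -0.323 ]))])
4 ('grip', [(0.78, array([404., 202.]), array([0.4558, 0.1724])), (0.64, array([227., 206.]), array([ 0.4612, -0.0697]))]) ('eye', [(0.75, array([402., 235.]), array([0.5067, 0.178 ]))])
[ 0.3951 -0.0334  0.2886] [-0.0858  0.0221 -0.1584  1.3926  0.0021 -0.0824]
```

View pics/w4.png

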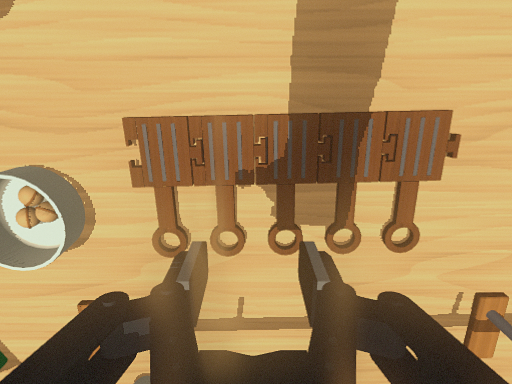

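Run:
```python
from h import *
go([.453,-.154,.10],down(np.radians(181)))
```

```text
go [-0.392 -0.805  1.255] [ 0.003 -0.003 -0.027] tcp [ 0.3951 -0.0334  0.2886] t 23.5
```

```bash
python3 -m pendant '[[-0.39,-0.805,0.65,0,0,-0.027],[-0.39,-0.805,0.65,0,0,-0.027],[-0.39,-0.805,0.65,0,0,-0.027],[-0.39,-0.805,0.65,0,0,-0.027],[-0.39,-0.805,1,0,0,-0.027],[-0.39,-0.805,1,0,0,-0.027]]'
python3 - <<'E'
from h import *
go([.453,-.154,.028],down(np.radians(181)))
w=shot("wrist");tiles(w,.6)
E
```

```text
time: 24.1
tcp_pos: [0.4486, -0.1526, 0.1333]
eef_rot: [0.027, -3.128, -0.01]
ft_force: [-2.5, 0.1, 0.3]
width: 0.047
finger_force: 0.0
go [-0.038 -0.015  0.701] [ 0.008 -0.017 -0.   ] tcp [ 0.4486 -0.1526  0.1333] t 24.1
0 ('grip', []) ('eye', [])
1 ('grip', [(0.62, array([252., 210.]), array([ 0.4588, -0.1525]))]) ('eye', [(0.81, array([249., 269.]), array([ 0.5153, -0.1535]))])
2 ('grip', []) ('eye', [(0.96, array([434., 265.]), array([0.5095, 0.0116]))])
3 ('grip', [(0.83, array([349., 209.]), array([ 0.4573, -0.0711]))]) ('eye', [(0.7, array([340., 265.]), array([ 0.5108, -0.0726]))])
4 ('grip', []) ('eye', [])
```

```bash
python3 -m pendant '[[-0.03,-0.01,0.2,0,0,0],[-0.03,-0.01,0.4,0,0,0],[-0.03,-0.01,0.55,0,0,0],[-0.03,-0.01,0.65,0,0,0],[-0.03,-0.01,0.7,0,0,0],[-0.03,-0.01,0.7,0,0,0]]'
python3 -m pendant '[[0,0,0,0,0,0],[0,0,0,0,0,0],[0,0,0,0,0,0],[0,0,0,0,0,0],[0,0,0,0,0,0]]' 0 80
python3 -m pendant '[[0,0,-0.05,0,0,0],[0,0,-0.1,0,0,0],[0,0,-0.15,0,0,0],[0,0,-0.2,0,0,0],[0,0,-0.3,0,0,0],[0,0,-0.5,0,0,0],[0,0,-0.8,0,0,0],[0,0,-0.8,0,0,0]]'
python3 - <<'E'
from h import *
w=shot("wrist");cv2.imwrite("pics/w5.png",w["frame"]);print(monitor.get_obs()["q"])
E
```

```text
time: 25.25
tcp_pos: [0.4566, -0.1548, 0.0325]
eef_rot: [0.029, -3.138, -0.005]
ft_force: [-0.7, 0.5, 0.0]
width: 0.0471
finger_force: 0.0
time: 25.75
tcp_pos: [0.4583, -0.1552, 0.0341]
eef_rot: [-0.029, 3.141, 0.003]
ft_force: [1.7, -0.0, 4.3]
width: 0.0215
finger_force: 79.3
time: 26.55
tcp_pos: [0.4614, -0.1566, 0.1594]
eef_rot: [-0.028, 3.132, -0.003]
ft_force: [1.2, -0.2, -0.9]
width: 0.021
finger_force: 78.7
[-0.3281  0.275  -0.2111  1.0795  0.0014 -0.3462]
```

View pics/w5.png

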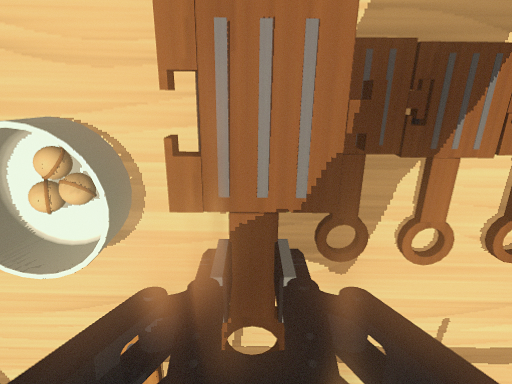

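```bash
cat >> h.py <<'E'
def peg(k): return np.array([.639-.0014*(k-2),.026+.115*(k-2),.25])
def hang(k,s,eye=(-.055,0,.018),pitch=-45):
    T=down(np.radians(180.7),np.radians(pitch))
    e=peg(k)+s*np.array([-1,0,1])/2**.5
    return e-T@np.array(eye),T
E
python3 - <<'E'
from h import *
for s in (.085,.03):
    p,T=hang(0,s);print(s,p,np.hypot(*p[:2]));go(p,T)
E
```

```text
0.085 [ 0.5301 -0.2046  0.2839] 0.568207303510428
go [-0.466 -0.332 -0.845] [ 0.002 -0.993  0.007] tcp [ 0.46   -0.1562  0.1568] t 26.6
0.03 [ 0.569  -0.2046  0.2451] 0.6046508611931459
go [-0.724 -0.336 -0.584] [ 0.002 -0.993  0.007] tcp [ 0.46   -0.1562  0.1568] t 26.6
```

```bash
python3 -m pendant '[[0,-0.05,-0.25,0,-0.1,0],[0,-0.15,-0.5,0,-0.25,0],[0,-0.25,-0.75,0,-0.4,0],[-0.1,-0.33,-0.845,0,-0.6,0],[-0.2,-0.33,-0.845,0,-0.75,0],[-0.3,-0.33,-0.845,0,-0.9,0.007],[-0.4,-0.332,-0.845,0,-0.993,0.007],[-0.466,-0.332,-0.845,0,-0.993,0.007],[-0.466,-0.332,-0.845,0,-0.993,0.007]]'
python3 - <<'E'
from h import *
for s in (.085,.03):
    p,T=hang(0,s);go(p,T)
P={n:shot(n) for n in("scene","side","wrist")}
for n,p in P.items():
    print(n,[(c,np.round(uv)) for c,uv in loc(p,"tile1_eye",.4)],[(c,np.round(uv)) for c,uv in loc(p,"peg0",.4)])
a=P["scene"]["frame"][150:330,130:330];b=P["side"]["frame"][60:210,200:380]
cv2.imwrite("pics/s5.png",np.hstack([cv2.resize(a,(400,360)),cv2.resize(b,(400,360))]))
print(monitor.get_obs()["width"],monitor.get_obs()["q"])
rs=[ray(p,loc(p,"tile1_eye",.4)[0][1]) for n,p in P.items() if n!="wrist" and loc(p,"tile1_eye",.4)]
if len(rs)>1: print(tri(rs))
p,T=hang(0,.085);o=monitor.get_obs();print("model eye",o["tcp_pos"]+R.from_rotvec(o["eef_rot"]).as_matrix()@np.array([-.055,0,.018]))
E
```

```text
time: 27.5
tcp_pos: [0.5288, -0.2039, 0.2787]
eef_rot: [-0.014, 2.367, 0.013]
ft_force: [1.1, 0.0, -1.8]
width: 0.0213
finger_force: 78.8
go [-0.031 -0.005 -0.019] [ 0.006 -0.013 -0.003] tcp [ 0.5288 -0.2039  0.2787] t 27.5
go [-0.034 -0.01   0.348] [ 0.006 -0.013 -0.003] tcp [ 0.5288 -0.2039  0.2787] t 27.5
scene [] [(0.98, array([231., 263.])), (0.93, array([272., 226.])), (0.78, array([325., 171.])), (0.74, array([303., 201.])), (0.72, array([349., 151.]))]
side [(0.93, array([294., 112.]))] [(0.97, array([279., 116.])), (0.97, array([180., 186.])), (0.95, array([208., 165.])), (0.87, array([232., 147.])), (0.72, array([257., 135.]))]
wrist [(0.93, array([253., 342.]))] [(0.64, array([389., 271.]))]
0.021177170371786957 [-0.5599 -0.0489 -0.5322  0.3975  0.3931 -0.4286]
model eye [ 0.5803 -0.2035  0.3055]
```

View pics/s5.png

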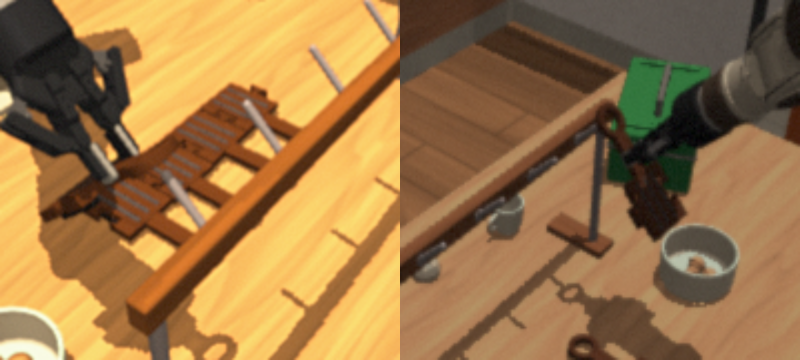

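Run:
```python
from h import *
P={n:shot(n) for n in("scene","side","wrist")}
o=monitor.get_obs();M=R.from_rotvec(o["eef_rot"]).as_matrix()
e=o["tcp_pos"]+M@np.array([-.055,0,.018])
for n,p in P.items(): print(n,"eye",proj(p,e),loc(p,"tile1_eye"),"root",proj(p,peg(0)),"tip",proj(p,peg(0)+.06*np.array([-1,0,1])/2**.5))
# hole plane intersection from the side view & wrist view
for n in("side","wrist"):
    for c,uv in loc(P[n],"tile1_eye",.4)[:1]:
        O,d=ray(P[n],uv);zt=M[:,2];t=((e-O)@zt)/(d@zt);x=O+d*t;print(n,x,M.T@(x-o["tcp_pos"]))
w=P["wrist"]; cv2.imwrite("pics/w6.png",w["frame"])
```

```text
scene eye [[203.9495 225.6215]] [(0.87, array([207.4112, 227.7888]))] root [[233.0698 264.9099]] tip [[212.7453 236.1559]]
side eye [[295.113  109.5522]] [(0.9, array([295.424 , 110.0928])), (0.69, array([277.2992, 116.3904]))] root [[279.386  117.2439]] tip [[290.2014 110.8879]]
wrist eye [[252.5059 343.5558]] [(0.97, array([251.6992, 342.4896]))] root [[250.7813 270.772 ]] tip [[251.3765 321.6905]]
side [ 0.5789 -0.2035  0.304 ] [-0.053   0.0001  0.018 ]
wrist [ 0.5798 -0.204   0.3049] [-0.0542 -0.0005  0.018 ]
```

View pics/w6.png

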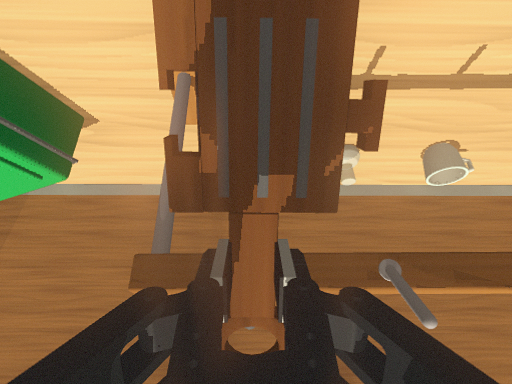

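```bash
python3 -m pendant '[[-0.015,-0.005,0.08,0,-0.01,0],[-0.03,-0.01,0.16,0,-0.013,0],[-0.034,-0.01,0.24,0,-0.013,0],[-0.034,-0.01,0.3,0,-0.013,0],[-0.034,-0.01,0.348,0,-0.013,0],[-0.034,-0.01,0.348,0,-0.013,0]]'
python3 -m pendant '[[0,0,0,0,0,0],[0,0,0,0,0,0],[0,0,0,0,0,0],[0,0,0,0,0,0]]' 50
python3 - <<'E'
from h import *
P={n:shot(n) for n in("scene","side","wrist")}
for n,p in P.items(): print(n,loc(p,"tile1_eye"))
w=P["wrist"]; cv2.imwrite("pics/w7.png",np.hstack([cv2.resize(w["frame"],(400,300)),cv2.resize(P["side"]["frame"][60:210,200:400],(400,300))]))
E
```

```text
time: 29.1
tcp_pos: [0.5689, -0.2045, 0.2445]
eef_rot: [-0.014, 2.356, 0.013]
ft_force: [0.2, -0.1, -0.6]
width: 0.0212
finger_force: 78.8
time: 29.5
tcp_pos: [0.5689, -0.2051, 0.2468]
eef_rot: [-0.013, 2.352, 0.011]
ft_force: [0.2, 0.3, 0.0]
width: 0.0426
finger_force: 0.0
scene [(0.92, array([229.12  , 262.6944]))]
side [(0.6, array([281.3952, 117.312 ])), (0.49, array([281.8048, 227.4816]))]
wrist []
```

View pics/w7.png

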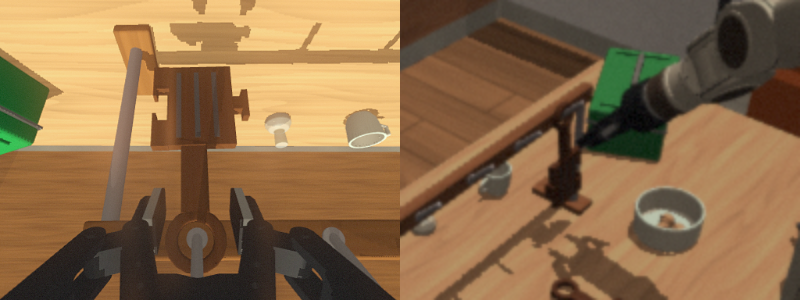

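```bash
python3 -m pendant '[[0,0,-0.2,0,0,0],[0,0,-0.4,0,0,0],[0,0,-0.6,0,0,0],[0,0,-0.7,0,0,0],[0,0,-0.7,0,0,0]]' | sed -n 2,4p
python3 - <<'E'
from h import *
o=monitor.get_obs();print(o["q"])
go([.43,-.07,.22],down(np.radians(181)))
E
```

```text
tcp_pos: [0.4943, -0.207, 0.3228]
eef_rot: [-0.013, 2.35, 0.008]
ft_force: [0.1, -0.3, 0.1]
[-0.6196 -0.1475 -0.5053  0.5282  0.4346 -0.4737]
go [0.782 0.917 0.185] [-0.001  1.008 -0.008] tcp [ 0.4943 -0.207   0.3228] t 30.3
```

```bash
cat >> h.py <<'E'
def tile(k,n=3):
    """median grip/eye of tile k from n wrist looks, checks the 55 mm"""
    G=[];E=[]
    for _ in range(n):
        p=shot("wrist")
        for L,s in((G,"grip"),(E,"eye")):
            a=loc(p,f"tile{k}_{s}",.5)
            if a: L.append(onz(p,a[0][1],.014)[:2])
    print(k,"grip",np.array(G),"eye",np.array(E))
    g,e=np.median(G,0),np.median(E,0);d=e-g
    print("med",g,e,"len",np.linalg.norm(d),"yaw",np.degrees(np.arctan2(d[1],d[0])))
    return g,e
E
python3 -m pendant '[[0.2,0.2,0.05,0,0.1,0],[0.35,0.4,0.08,0,0.25,0],[0.5,0.55,0.1,0,0.4,0],[0.65,0.7,0.12,0,0.55,0],[0.782,0.85,0.15,0,0.7,0],[0.782,0.917,0.185,0,0.85,0],[0.782,0.917,0.185,0,1,-0.008],[0.782,0.917,0.185,0,1,-0.008],[0.782,0.917,0.185,0,1,-0.008]]' 55
python3 - <<'E'
from h import *
g,e=tile(3,4);tiles(shot("wrist"),.5)
go([g[0],g[1],.1],down(np.radians(181)))
E
```

```text
time: 31.2
tcp_pos: [0.43, -0.0687, 0.2164]
eef_rot: [-0.031, 3.14, 0.004]
ft_force: [-0.7, -0.1, -0.1]
width: 0.0471
finger_force: 0.0
3 grip [[ 0.4566 -0.0711]
 [ 0.4579 -0.0727]
 [ 0.4599 -0.0684]
 [ 0.457  -0.0723]] eye [[ 0.51   -0.0706]
 [ 0.5072 -0.071 ]
 [ 0.5097 -0.0724]
 [ 0.5106 -0.0719]]
med [ 0.4574 -0.0717] [ 0.5099 -0.0714] len 0.052430397863112814 yaw 0.29081741700030384
0 ('grip', [(0.65, array([398., 197.]), array([0.4572, 0.0939]))]) ('eye', [(0.87, array([393., 238.]), array([0.5082, 0.0971]))])
1 ('grip', [(0.56, array([468., 193.]), array([0.4511, 0.1713]))]) ('eye', [])
2 ('grip', [(0.88, array([322., 193.]), array([0.4538, 0.0084]))]) ('eye', [(0.83, array([321., 239.]), array([0.5114, 0.0124]))])
3 ('grip', [(0.78, array([249., 196.]), array([ 0.4592, -0.073 ])), (0.73, array([ 19., 195.]), array([ 0.4624, -0.3284]))]) ('eye', [(0.62, array([248., 237.]), array([ 0.5103, -0.0734]))])
4 ('grip', [(0.97, array([466., 196.]), array([0.4547, 0.1707]))]) ('eye', [(0.91, array([459., 237.]), array([0.5053, 0.1747]))])
go [-0.184 -0.023  0.787] [0.003 0.003 0.002] tcp [ 0.4295 -0.0691  0.2179] t 32.35
```

```bash
python3 -m pendant '[[-0.18,-0.023,0.25,0,0,0],[-0.18,-0.023,0.5,0,0,0],[-0.18,-0.023,0.7,0,0,0],[-0.18,-0.023,0.78,0,0,0],[-0.18,-0.023,0.78,0,0,0],[-0.18,-0.023,0.78,0,0,0]]' | sed -n 2,4p
python3 - <<'E'
from h import *
go([.456,-.072,.028],down(np.radians(181)))
E
```

```text
tcp_pos: [0.4572, -0.0718, 0.1013]
eef_rot: [-0.03, 3.139, 0.003]
ft_force: [0.6, -0.4, 0.5]
go [ 0.009 -0.002  0.489] [0.003 0.003 0.002] tcp [ 0.4572 -0.0718  0.1013] t 32.95
```

```bash
python3 -m pendant '[[0,0,0.2,0,0,0],[0,0,0.35,0,0,0],[0,0,0.45,0,0,0],[0,0,0.48,0,0,0],[0,0,0.48,0,0,0]]' | sed -n 2,4p
python3 -m pendant '[[0,0,0,0,0,0],[0,0,0,0,0,0],[0,0,0,0,0,0],[0,0,0,0,0,0],[0,0,0,0,0,0]]' 0 80
python3 -m pendant '[[0,0,-0.05,0,0,0],[0,0,-0.1,0,0,0],[0,0,-0.15,0,0,0],[0,0,-0.2,0,0,0],[0,0,-0.3,0,0,0],[0,0,-0.5,0,0,0],[0,0,-0.8,0,0,0],[0,0,-0.8,0,0,0]]'
cat >> h.py <<'E'
def held(k,n=2):
    """where the held tile's eye is in the tool frame (assumes 18 mm ahead)"""
    for _ in range(n):
        o=monitor.get_obs();M=R.from_rotvec(o["eef_rot"]).as_matrix();p=shot("wrist")
        for c,uv in loc(p,f"tile{k}_eye",.4)[:2]:
            O,d=ray(p,uv);e=o["tcp_pos"]+M@np.array([-.055,0,.014]);zt=M[:,2];x=O+d*(((e-O)@zt)/(d@zt));print("eye in tool",c,M.T@(x-o["tcp_pos"]))
    print("width",o["width"],"q",o["q"])
E
python3 - <<'E'
from h import *
held(3)
for s in (.085,.03): go(*hang(1,s,(-.055,0,.014)))
tiles(shot("side"),.6)
E
```

```text
tcp_pos: [0.4576, -0.0717, 0.0296]
eef_rot: [-0.03, 3.138, 0.003]
ft_force: [0.1, 0.4, 0.7]
time: 33.95
tcp_pos: [0.4585, -0.0718, 0.0302]
eef_rot: [-0.03, 3.136, 0.002]
ft_force: [0.5, -0.3, 6.6]
width: 0.0216
finger_force: 78.9
time: 34.75
tcp_pos: [0.4606, -0.0725, 0.1549]
eef_rot: [-0.029, 3.128, 0.0]
ft_force: [1.6, 0.1, -1.6]
width: 0.0216
finger_force: 78.7
width 0.021596766849727937 q [-0.1576  0.2394 -0.2781  1.0479  0.0024 -0.1764]
go [-0.504 -0.127 -0.887] [ 0.006 -0.999  0.007] tcp [ 0.4557 -0.0717  0.1481] t 34.95
go [-0.763 -0.132 -0.627] [ 0.006 -0.999  0.007] tcp [ 0.4557 -0.0717  0.1481] t 34.95
0 ('grip', [(0.72, array([264., 242.]), array([0.4549, 0.1007]))]) ('eye', [(0.69, array([251., 234.]), array([0.5059, 0.1033]))])
1 ('grip', [(0.77, array([280., 129.]), array([ 0.7979, -0.4284]))]) ('eye', [(0.97, array([284., 116.]), array([ 0.8478, -0.5268])), (0.68, array([297., 192.]), array([ 0.5103, -0.1565]))])
2 ('grip', [(0.68, array([278., 230.]), array([0.4517, 0.0313]))]) ('eye', [(0.64, array([271., 220.]), array([0.4962, 0.0127]))])
3 ('grip', [(0.88, array([299., 186.]), array([ 0.5227, -0.183 ])), (0.68, array([284., 117.]), array([ 0.8438, -0.5161]))]) ('eye', [(0.64, array([282., 180.]), array([ 0.5886, -0.17  ]))])
4 ('grip', []) ('eye', [(0.68, array([234., 249.]), array([0.5068, 0.1849]))])
```

```bash
python3 -m pendant '[[0,0,-0.25,0,-0.1,0],[0,-0.05,-0.5,0,-0.25,0],[0,-0.1,-0.75,0,-0.4,0],[-0.1,-0.127,-0.887,0,-0.6,0],[-0.2,-0.127,-0.887,0,-0.75,0],[-0.3,-0.127,-0.887,0,-0.9,0.007],[-0.4,-0.127,-0.887,0,-0.999,0.007],[-0.5,-0.127,-0.887,0,-0.999,0.007],[-0.504,-0.127,-0.887,0,-0.999,0.007],[-0.504,-0.127,-0.887,0,-0.999,0.007]]' | sed -n 2,5p
python3 - <<'E'
from h import *
held(3)
for s in (.085,.03): go(*hang(1,s,(-.055,0,.014)))
P={n:shot(n) for n in("scene","side")}
o=monitor.get_obs();M=R.from_rotvec(o["eef_rot"]).as_matrix()
e=o["tcp_pos"]+M@np.array([-.055,0,.014])
for n,p in P.items(): print(n,"eye",e,proj(p,e),loc(p,"tile3_eye"),"root",proj(p,peg(1)),"nets",[u for c,u in loc(p,"peg1")])
E
```

```text
tcp_pos: [0.5322, -0.0897, 0.2822]
eef_rot: [-0.015, 2.355, 0.012]
ft_force: [0.2, -0.2, -1.4]
width: 0.0216
width 0.021610085365941195 q [-0.2734 -0.1532 -0.6342  0.3245  0.2048 -0.2029]
go [0.01  0.001 0.003] [ 0.005  0.002 -0.002] tcp [ 0.5323 -0.0898  0.2825] t 36.7
go [ 0.011 -0.003  0.37 ] [ 0.005  0.002 -0.002] tcp [ 0.5323 -0.0898  0.2825] t 36.7
scene eye [ 0.581  -0.0892  0.3115] [[246.1822 190.3736]] [(0.6, array([247.3984, 190.6944]))] root [[271.3944 227.798 ]] nets [array([349.696 , 150.4896]), array([304.6912, 197.6064]), array([271.3088, 227.7888]), array([234.1888, 266.496 ]), array([322.9184, 170.112 ]), array([139.2128, 337.1136])]
side eye [ 0.581  -0.0892  0.3115] [[273.2593 122.8965]] [(0.64, array([270.4896, 126.912 ]))] root [[258.188 132.191]] nets [array([179.2   , 184.0896]), array([279.5008, 117.504 ]), array([231.7824, 147.9936]), array([207.8208, 162.5088]), array([260.4032, 135.0912])]
```

```bash
python3 -m pendant '[[0,0,0.08,0,0,0],[0.01,0,0.16,0,0,0],[0.01,0,0.24,0,0,0],[0.01,0,0.3,0,0,0],[0.01,0,0.36,0,0,0],[0.01,0,0.37,0,0,0]]'
python3 - <<'E'
from h import *
P={n:shot(n) for n in("scene","side")}
o=monitor.get_obs();M=R.from_rotvec(o["eef_rot"]).as_matrix()
e=o["tcp_pos"]+M@np.array([-.055,0,.014])
for n,p in P.items(): print(n,"eye",e,proj(p,e),loc(p,"tile3_eye"))
E
```

```text
time: 37.6
tcp_pos: [0.5709, -0.0889, 0.2408]
eef_rot: [-0.014, 2.356, 0.012]
ft_force: [-0.9, -0.0, -1.4]
width: 0.0217
finger_force: 78.9
scene eye [ 0.6194 -0.0884  0.2705] [[262.7682 214.9971]] [(0.81, array([263.5776, 217.3056]))]
side eye [ 0.6194 -0.0884  0.2705] [[263.1799 129.4299]] [(0.63, array([263.7824, 131.904 ])), (0.62, array([250.9824, 257.8944])), (0.36, array([270.8992, 218.112 ]))]
```

```bash
python3 -m pendant '[[0,0,0,0,0,0],[0,0,0,0,0,0],[0,0,0,0,0,0],[0,0,0,0,0,0],[0,0,0,0,0,0]]' 50 | tail -3
python3 -m pendant '[[0,0,-0.2,0,0,0],[0,0,-0.4,0,0,0],[0,0,-0.6,0,0,0],[0,0,-0.7,0,0,0],[0,0,-0.7,0,0,0]]' | sed -n 2,4p
cat >> h.py <<'E'
def hung(k,j):
    """is tile k hanging on peg j: predicted vs seen eye and grip pixels"""
    pe=peg(j)+np.array([-.012,0,-.004]);pg=pe+np.array([0,0,-.055])
    for n in("scene","side"):
        p=shot(n)
        for s,X in(("eye",pe),("grip",pg)): print(n,s,"want",proj(p,X)[0].round(),[(c,u.round()) for c,u in loc(p,f"tile{k}_{s}",.4)])
E
python3 - <<'E'
from h import *
hung(3,1)
go([.43,.012,.22],down(np.radians(181)))
E
```

```text
ft_force: [0.0, -0.0, -0.2]
width: 0.0424
finger_force: 0.0
tcp_pos: [0.4963, -0.0908, 0.3189]
eef_rot: [-0.014, 2.35, 0.009]
ft_force: [1.2, 0.3, 0.5]
scene eye want [266. 227.] [(0.62, array([268., 224.]))]
scene grip want [266. 247.] [(0.76, array([264., 246.]))]
side eye want [261. 135.] [(0.77, array([261., 133.]))]
side grip want [261. 148.] [(0.72, array([261., 147.])), (0.68, array([248., 258.]))]
go [0.754 0.685 0.143] [ 0.004  0.999 -0.006] tcp [ 0.4963 -0.0902  0.3146] t 39.1
```

```bash
python3 -m pendant '[[0.2,0.15,0.05,0,0.1,0],[0.35,0.3,0.08,0,0.25,0],[0.5,0.45,0.1,0,0.4,0],[0.65,0.55,0.12,0,0.55,0],[0.754,0.685,0.14,0,0.7,0],[0.754,0.685,0.143,0,0.85,0],[0.754,0.685,0.143,0,1,-0.006],[0.754,0.685,0.143,0,1,-0.006],[0.754,0.685,0.143,0,1,-0.006]]' 55 | sed -n 2,4p
python3 - <<'E'
from h import *
g,e=tile(2,4);tiles(shot("wrist"),.5)
go([g[0],g[1],.1],down(np.radians(181)))
E
```

```text
tcp_pos: [0.4305, 0.012, 0.2197]
eef_rot: [-0.029, 3.141, 0.004]
ft_force: [-0.5, 0.8, 0.1]
2 grip [[0.4487 0.0086]
 [0.4541 0.0063]
 [0.452  0.0083]
 [0.4526 0.0078]] eye [[0.5127 0.0074]
 [0.5136 0.0098]
 [0.5118 0.0093]
 [0.5158 0.0118]]
med [0.4523 0.0081] [0.5131 0.0096] len 0.06082851475572827 yaw 1.411842008347252
0 ('grip', [(0.59, array([324., 192.]), array([0.4547, 0.0928]))]) ('eye', [(0.95, array([325., 234.]), array([0.5068, 0.0984]))])
1 ('grip', []) ('eye', [])
2 ('grip', [(0.88, array([250., 190.]), array([0.4531, 0.0092]))]) ('eye', [(0.61, array([249., 235.]), array([0.51  , 0.0094]))])
3 ('grip', []) ('eye', [])
4 ('grip', [(0.96, array([393., 193.]), array([0.4541, 0.1708]))]) ('eye', [(0.88, array([387., 238.]), array([0.51  , 0.1731]))])
go [-0.146 -0.03   0.808] [0.003 0.002 0.001] tcp [0.4302 0.0118 0.2212] t 41.15
```

```bash
python3 -m pendant '[[-0.172,-0.022,0.25,0,0,0],[-0.172,-0.022,0.5,0,0,0],[-0.172,-0.022,0.7,0,0,0],[-0.172,-0.022,0.8,0,0,0],[-0.172,-0.022,0.8,0,0,0],[-0.172,-0.022,0.8,0,0,0]]' | sed -n 2,4p
python3 -m pendant '[[0,0,0.2,0,0,0],[0,0,0.35,0,0,0],[0,0,0.45,0,0,0],[0,0,0.48,0,0,0],[0,0,0.48,0,0,0]]' | sed -n 2,4p
python3 -m pendant '[[0,0,0,0,0,0],[0,0,0,0,0,0],[0,0,0,0,0,0],[0,0,0,0,0,0],[0,0,0,0,0,0]]' 0 80
python3 - <<'E'
from h import *
go([.456,.009,.028],down(np.radians(181)))
E
```

```text
tcp_pos: [0.4565, 0.0093, 0.1016]
eef_rot: [-0.028, 3.14, 0.004]
ft_force: [0.2, 0.8, -0.1]
tcp_pos: [0.4571, 0.0095, 0.03]
eef_rot: [-0.028, 3.139, 0.004]
ft_force: [0.8, 0.1, 0.4]
time: 42.75
tcp_pos: [0.4578, 0.0094, 0.0305]
eef_rot: [-0.028, 3.136, 0.004]
ft_force: [0.3, -0.1, 6.4]
width: 0.0215
finger_force: 79.7
go [ 0.012 -0.003  0.017] [0.003 0.006 0.001] tcp [0.4578 0.0094 0.0305] t 42.75
```

```bash
python3 -m pendant '[[0,0,-0.05,0,0,0],[0,0,-0.1,0,0,0],[0,0,-0.15,0,0,0],[0,0,-0.2,0,0,0],[0,0,-0.3,0,0,0],[0,0,-0.5,0,0,0],[0,0,-0.8,0,0,0],[0,0,-0.8,0,0,0]]'
python3 -m pendant '[[0,0,0,0,0,0]]' | tail -3
python3 - <<'E'
from h import *
for s in (.085,.03): go(*hang(2,s,(-.055,0,.014)))
p=shot("side");print([(c,onz(p,u,.135)) for c,u in loc(p,"tile2_eye",.3)]); tiles(p,.6)
E
```

```text
time: 43.55
tcp_pos: [0.4602, 0.0092, 0.1552]
eef_rot: [-0.028, 3.128, 0.004]
ft_force: [1.1, -1.0, -1.4]
width: 0.0216
finger_force: 79.0
ft_force: [-0.6, 0.6, -2.0]
width: 0.0217
finger_force: 79.0
go [-0.493  0.101 -0.867] [ 0.006 -0.993  0.006] tcp [0.4571 0.0092 0.1507] t 43.65
go [-0.751  0.096 -0.606] [ 0.006 -0.993  0.006] tcp [0.4571 0.0092 0.1507] t 43.65
[(0.6, array([0.5041, 0.0093, 0.135 ]))]
0 ('grip', [(0.97, array([265., 244.]), array([0.4465, 0.1048]))]) ('eye', [(0.68, array([251., 236.]), array([0.5034, 0.1095]))])
1 ('grip', []) ('eye', [])
2 ('grip', [(0.87, array([281., 201.]), array([ 0.5237, -0.0812]))]) ('eye', [(0.6, array([271., 192.]), array([ 0.5801, -0.0928]))])
3 ('grip', [(0.63, array([262., 145.]), array([ 0.7836, -0.2887]))]) ('eye', [(0.7, array([261., 135.]), array([ 0.8317, -0.3429]))])
4 ('grip', [(0.66, array([251., 260.]), array([0.4382, 0.1815]))]) ('eye', [])
```

```bash
python3 -m pendant '[[0,0,-0.25,0,-0.1,0],[0,0.05,-0.5,0,-0.25,0],[0,0.1,-0.75,0,-0.4,0],[-0.1,0.1,-0.867,0,-0.6,0],[-0.2,0.1,-0.867,0,-0.75,0],[-0.3,0.1,-0.867,0,-0.9,0.006],[-0.4,0.1,-0.867,0,-0.993,0.006],[-0.49,0.1,-0.867,0,-0.993,0.006],[-0.493,0.1,-0.867,0,-0.993,0.006],[-0.493,0.1,-0.867,0,-0.993,0.006]]' | sed -n 2,5p
cat >> h.py <<'E'
def pre(k,j):
    for s in (.085,.03): go(*hang(j,s,(-.055,0,.014)))
    o=monitor.get_obs();M=R.from_rotvec(o["eef_rot"]).as_matrix();e=o["tcp_pos"]+M@np.array([-.055,0,.014]);rs=[]
    for n in("scene","side"):
        p=shot(n);a=loc(p,f"tile{k}_eye",.4);print(n,"eye",e,proj(p,e),[(c,u.round()) for c,u in a],"root",proj(p,peg(j)),"nets",[u.round() for c,u in loc(p,"peg1") if np.linalg.norm(u-proj(p,peg(j))[0])<9])
E
python3 - <<'E'
from h import *
pre(2,2)
E
```

```text
tcp_pos: [0.5294, 0.0252, 0.2794]
eef_rot: [-0.014, 2.361, 0.011]
ft_force: [0.6, -0.2, -1.5]
width: 0.0217
go [-0.012  0.002 -0.005] [ 0.005 -0.006 -0.002] tcp [0.5294 0.0252 0.2794] t 45.25
go [-0.013 -0.003  0.362] [ 0.005 -0.006 -0.002] tcp [0.5294 0.0252 0.2794] t 45.25
scene eye [0.5783 0.0257 0.3081] [[279.4688 164.621 ]] [(0.88, array([284., 165.]))] root [[302.5027 197.6548]] nets [array([304., 198.])]
side eye [0.5783 0.0257 0.3081] [[249.6023 141.0122]] [(0.83, array([252., 144.])), (0.54, array([208., 167.]))] root [[234.7505 148.7194]] nets [array([236., 150.])]
```

```bash
python3 -m pendant '[[-0.01,0,0.08,0,0,0],[-0.013,0,0.16,0,0,0],[-0.013,0,0.24,0,0,0],[-0.013,0,0.3,0,0,0],[-0.013,0,0.36,0,0,0],[-0.013,0,0.362,0,0,0]]'
python3 - <<'E'
from h import *
pre(2,2)
E
```

```text
time: 46.15
tcp_pos: [0.5693, 0.0258, 0.2408]
eef_rot: [-0.014, 2.362, 0.011]
ft_force: [-0.8, -0.6, -0.4]
width: 0.0215
finger_force: 79.0
go [-0.003  0.002 -0.375] [ 0.005 -0.008 -0.002] tcp [0.5693 0.0258 0.2408] t 46.15
go [-0.005 -0.003 -0.008] [ 0.005 -0.008 -0.002] tcp [0.5693 0.0258 0.2408] t 46.15
scene eye [0.6183 0.0264 0.2695] [[294.7988 186.4514]] [(0.76, array([299., 187.])), (0.65, array([304., 197.]))] root [[302.5027 197.6548]] nets [array([303., 198.])]
side eye [0.6183 0.0264 0.2695] [[239.5271 146.3488]] [(0.84, array([240., 148.]))] root [[234.7505 148.7194]] nets [array([232., 149.])]
```

```bash
python3 -m pendant '[[0,0,0,0,0,0],[0,0,0,0,0,0],[0,0,0,0,0,0],[0,0,0,0,0,0],[0,0,0,0,0,0]]' 50 | tail -3
python3 -m pendant '[[0,0,-0.2,0,0,0],[0,0,-0.4,0,0,0],[0,0,-0.6,0,0,0],[0,0,-0.7,0,0,0],[0,0,-0.7,0,0,0]]' | sed -n 2,4p
python3 - <<'E'
from h import *
hung(2,2)
go([.43,.092,.22],down(np.radians(181)))
E
```

```text
ft_force: [-0.6, -0.0, 0.8]
width: 0.0425
finger_force: 0.0
tcp_pos: [0.4954, 0.0246, 0.3197]
eef_rot: [-0.014, 2.355, 0.012]
ft_force: [1.0, 0.5, 1.7]
scene eye want [297. 197.] [(0.97, array([301., 198.])), (0.7, array([139., 336.]))]
scene grip want [296. 217.] [(0.63, array([296., 215.]))]
side eye want [238. 151.] [(0.81, array([238., 152.])), (0.7, array([236., 247.]))]
side grip want [238. 165.] [(0.94, array([237., 167.]))]
go [0.753 0.453 0.152] [ 0.003  0.992 -0.006] tcp [0.4953 0.0245 0.3154] t 47.75
```

Tile2 hangs. Next tile0.

```bash
python3 -m pendant '[[0.2,0.1,0.05,0,0.1,0],[0.35,0.2,0.08,0,0.25,0],[0.5,0.3,0.1,0,0.4,0],[0.65,0.4,0.12,0,0.55,0],[0.753,0.453,0.14,0,0.7,0],[0.753,0.453,0.152,0,0.85,0],[0.753,0.453,0.152,0,0.992,-0.006],[0.753,0.453,0.152,0,0.992,-0.006],[0.753,0.453,0.152,0,0.992,-0.006]]' 55 | sed -n 2,4p
python3 - <<'E'
from h import *
g,e=tile(0,4);tiles(shot("wrist"),.5)
go([.456,g[1],.1],down(np.radians(181)))
E
```

```text
tcp_pos: [0.4306, 0.092, 0.2199]
eef_rot: [-0.028, 3.14, 0.003]
ft_force: [-0.6, -0.1, 0.2]
0 grip [[0.4567 0.0971]
 [0.4566 0.0943]
 [0.4572 0.0951]
 [0.4527 0.0967]] eye [[0.5054 0.0951]
 [0.5092 0.0982]
 [0.5099 0.0979]
 [0.5092 0.0953]]
med [0.4566 0.0959] [0.5092 0.0966] len 0.05256994022914145 yaw 0.7620776917266333
0 ('grip', [(0.98, array([253., 190.]), array([0.4543, 0.093 ]))]) ('eye', [(0.95, array([255., 233.]), array([0.5065, 0.0965]))])
1 ('grip', []) ('eye', [])
2 ('grip', []) ('eye', [])
3 ('grip', []) ('eye', [])
4 ('grip', [(0.97, array([323., 187.]), array([0.4485, 0.1716]))]) ('eye', [])
go [-0.17   0.021  0.809] [0.003 0.003 0.001] tcp [0.4302 0.092  0.2213] t 49.8
```

```bash
python3 -m pendant '[[-0.165,0.021,0.25,0,0,0],[-0.165,0.021,0.5,0,0,0],[-0.165,0.021,0.7,0,0,0],[-0.165,0.021,0.8,0,0,0],[-0.165,0.021,0.8,0,0,0],[-0.165,0.021,0.8,0,0,0]]' | sed -n 2,4p
python3 -m pendant '[[0,0,0.2,0,0,0],[0,0,0.35,0,0,0],[0,0,0.45,0,0,0],[0,0,0.48,0,0,0],[0,0,0.48,0,0,0]]' | sed -n 2,4p
python3 -m pendant '[[0,0,0,0,0,0],[0,0,0,0,0,0],[0,0,0,0,0,0],[0,0,0,0,0,0],[0,0,0,0,0,0]]' 0 80
python3 -m pendant '[[0,0,-0.05,0,0,0],[0,0,-0.1,0,0,0],[0,0,-0.15,0,0,0],[0,0,-0.2,0,0,0],[0,0,-0.3,0,0,0],[0,0,-0.5,0,0,0],[0,0,-0.8,0,0,0],[0,0,-0.8,0,0,0],[0,0,-0.8,0,0,0]]'
python3 - <<'E'
from h import *
for s in (.085,.03): go(*hang(3,s,(-.055,0,.014)))
p=shot("side");print([(c,onz(p,u,.135)) for c,u in loc(p,"tile0_eye",.3)]); tiles(p,.6)
E
```

```text
tcp_pos: [0.4554, 0.0959, 0.1017]
eef_rot: [-0.028, 3.139, 0.004]
ft_force: [0.7, 0.3, 1.0]
tcp_pos: [0.4561, 0.0962, 0.0301]
eef_rot: [-0.028, 3.138, 0.004]
ft_force: [-0.1, 0.3, -0.1]
time: 51.4
tcp_pos: [0.4569, 0.0962, 0.0307]
eef_rot: [-0.028, 3.136, 0.004]
ft_force: [1.4, -0.8, 5.7]
width: 0.0217
finger_force: 78.3
time: 52.3
tcp_pos: [0.4559, 0.096, 0.1508]
eef_rot: [-0.028, 3.136, 0.005]
ft_force: [0.3, -0.4, -1.3]
width: 0.0217
finger_force: 77.9
go [-0.496  0.29  -0.865] [ 0.007 -0.993  0.006] tcp [0.4559 0.096  0.1508] t 52.3
go [-0.753  0.284 -0.604] [ 0.007 -0.993  0.006] tcp [0.4559 0.096  0.1508] t 52.3
[(0.84, array([0.5074, 0.1101, 0.135 ])), (0.31, array([0.4599, 0.0908, 0.135 ]))]
0 ('grip', [(0.7, array([264., 217.]), array([0.5219, 0.0196]))]) ('eye', [(0.84, array([249., 209.]), array([0.5839, 0.0221]))])
1 ('grip', []) ('eye', [])
2 ('grip', [(0.67, array([238., 167.]), array([ 0.7647, -0.1229]))]) ('eye', [(0.83, array([238., 152.]), array([ 0.8294, -0.1931])), (0.71, array([180., 185.]), array([0.8615, 0.0928])), (0.7, array([261., 217.]), array([0.5303, 0.0231]))])
3 ('grip', []) ('eye', [])
4 ('grip', [(0.88, array([252., 260.]), array([0.4373, 0.1787]))]) ('eye', [(0.95, array([237., 245.]), array([0.5103, 0.1674]))])
```

```bash
python3 -m pendant '[[0,0,-0.25,0,-0.1,0],[0,0.1,-0.5,0,-0.25,0],[0,0.2,-0.75,0,-0.4,0],[-0.1,0.29,-0.865,0,-0.6,0],[-0.2,0.29,-0.865,0,-0.75,0],[-0.3,0.29,-0.865,0,-0.9,0.006],[-0.4,0.29,-0.865,0,-0.993,0.006],[-0.49,0.29,-0.865,0,-0.993,0.006],[-0.496,0.29,-0.865,0,-0.993,0.006],[-0.496,0.29,-0.865,0,-0.993,0.006]]' | sed -n 2,5p
python3 - <<'E'
from h import *
pre(0,3)
E
```

```text
tcp_pos: [0.5295, 0.1404, 0.2803]
eef_rot: [-0.013, 2.36, 0.012]
ft_force: [-0.4, -0.9, -1.8]
width: 0.0216
go [-0.     0.    -0.007] [ 0.005 -0.004 -0.003] tcp [0.5295 0.1404 0.2803] t 53.9
go [-0.001 -0.004  0.359] [ 0.005 -0.004 -0.003] tcp [0.5295 0.1404 0.2803] t 53.9
scene eye [0.5784 0.1409 0.3092] [[308.0339 142.1252]] [(0.67, array([309., 141.]))] root [[328.2316 172.7112]] nets [array([326., 170.])]
side eye [0.5784 0.1409 0.3092] [[222.3702 159.5945]] [(0.61, array([220., 162.]))] root [[208.7022 167.0917]] nets [array([209., 167.])]
```

```bash
python3 -m pendant '[[0,0,0.08,0,0,0],[0,0,0.16,0,0,0],[0,0,0.24,0,0,0],[0,0,0.3,0,0,0],[0,0,0.36,0,0,0],[0,0,0.36,0,0,0]]'
python3 - <<'E'
from h import *
pre(0,3)
E
```

```text
time: 54.8
tcp_pos: [0.5666, 0.1408, 0.2398]
eef_rot: [-0.014, 2.361, 0.01]
ft_force: [-0.3, 0.1, -1.8]
width: 0.0216
finger_force: 78.2
go [-0.014  0.002 -0.373] [ 0.004 -0.006 -0.002] tcp [0.5666 0.1408 0.2398] t 54.8
go [-0.016 -0.002 -0.007] [ 0.004 -0.006 -0.002] tcp [0.5666 0.1408 0.2398] t 54.8
scene eye [0.6155 0.1413 0.2685] [[320.6553 162.6029]] [(0.97, array([322., 163.])), (0.41, array([349., 153.]))] root [[328.2316 172.7112]] nets [array([328., 172.])]
side eye [0.6155 0.1413 0.2685] [[213.6026 165.4052]] [(0.63, array([214., 169.]))] root [[208.7022 167.0917]] nets [array([208., 167.])]
```

```bash
python3 -m pendant '[[0,0,0,0,0,0],[0,0,0,0,0,0],[0,0,0,0,0,0],[0,0,0,0,0,0],[0,0,0,0,0,0]]' 50 | tail -3
python3 -m pendant '[[0,0,-0.2,0,0,0],[0,0,-0.4,0,0,0],[0,0,-0.6,0,0,0],[0,0,-0.7,0,0,0],[0,0,-0.7,0,0,0]]' | sed -n 2,4p
python3 - <<'E'
from h import *
hung(0,3)
go([.43,.172,.22],down(np.radians(181)))
E
```

```text
ft_force: [-0.1, -0.4, -0.3]
width: 0.043
finger_force: 0.0
tcp_pos: [0.4925, 0.1402, 0.3185]
eef_rot: [-0.014, 2.354, 0.014]
ft_force: [0.4, -0.0, 0.1]
scene eye want [323. 172.] [(0.72, array([327., 168.]))]
scene grip want [321. 191.] [(0.78, array([322., 193.])), (0.47, array([294., 217.]))]
side eye want [212. 170.] [(0.7, array([209., 170.]))]
side grip want [213. 184.] [(0.63, array([214., 185.]))]
go [0.736 0.221 0.156] [ 0.002  0.994 -0.006] tcp [0.4925 0.1394 0.3142] t 56.4
```

```bash
python3 -m pendant '[[0.2,0.05,0.05,0,0.1,0],[0.35,0.1,0.08,0,0.25,0],[0.5,0.15,0.1,0,0.4,0],[0.65,0.2,0.12,0,0.55,0],[0.736,0.221,0.14,0,0.7,0],[0.736,0.221,0.156,0,0.85,0],[0.736,0.221,0.156,0,0.994,-0.006],[0.736,0.221,0.156,0,0.994,-0.006],[0.736,0.221,0.156,0,0.994,-0.006]]' 55 | sed -n 2,4p
python3 - <<'E'
from h import *
g,e=tile(4,5)
go([(g[0]+e[0]-.055)/2,(g[1]+e[1])/2-.0005,.1],down(np.radians(181)))
E
```

```text
tcp_pos: [0.4306, 0.1721, 0.2199]
eef_rot: [-0.027, 3.141, 0.002]
ft_force: [-0.5, 0.2, 0.2]
4 grip [[0.4508 0.1738]
 [0.4532 0.1761]
 [0.4522 0.1737]
 [0.4522 0.1696]
 [0.4518 0.1711]] eye [[0.5048 0.1758]
 [0.5045 0.1746]
 [0.5052 0.1743]
 [0.5082 0.1774]
 [0.5066 0.1779]]
med [0.4522 0.1737] [0.5052 0.1758] len 0.0530546636311275 yaw 2.330536709517648
go [-0.139  0.008  0.81 ] [0.003 0.002 0.001] tcp [0.4302 0.1723 0.2214] t 58.05
```

```bash
python3 -m pendant '[[-0.14,0.01,0.25,0,0,0],[-0.14,0.01,0.5,0,0,0],[-0.14,0.01,0.7,0,0,0],[-0.14,0.01,0.8,0,0,0],[-0.14,0.01,0.8,0,0,0],[-0.14,0.01,0.8,0,0,0]]' | sed -n 2,4p
python3 -m pendant '[[0,0,0.2,0,0,0],[0,0,0.35,0,0,0],[0,0,0.45,0,0,0],[0,0,0.48,0,0,0],[0,0,0.48,0,0,0]]' | sed -n 2,4p
python3 -m pendant '[[0,0,0,0,0,0],[0,0,0,0,0,0],[0,0,0,0,0,0],[0,0,0,0,0,0],[0,0,0,0,0,0]]' 0 80
python3 -m pendant '[[0,0,-0.05,0,0,0],[0,0,-0.1,0,0,0],[0,0,-0.15,0,0,0],[0,0,-0.2,0,0,0],[0,0,-0.3,0,0,0],[0,0,-0.5,0,0,0],[0,0,-0.8,0,0,0],[0,0,-0.8,0,0,0],[0,0,-0.8,0,0,0]]'
python3 - <<'E'
from h import *
for s in (.085,.03): go(*hang(4,s,(-.055,0,.014)))
p=shot("side");print([(c,onz(p,u,.135)) for c,u in loc(p,"tile4_eye",.3)])
E
```

```text
tcp_pos: [0.4516, 0.1746, 0.1016]
eef_rot: [-0.028, 3.14, 0.004]
ft_force: [0.0, -0.7, 0.4]
tcp_pos: [0.4521, 0.1749, 0.0301]
eef_rot: [-0.028, 3.139, 0.004]
ft_force: [0.3, 0.3, -0.1]
time: 59.65
tcp_pos: [0.4529, 0.1752, 0.0307]
eef_rot: [-0.028, 3.137, 0.005]
ft_force: [0.4, 0.1, 5.4]
width: 0.0217
finger_force: 80.9
time: 60.55
tcp_pos: [0.4522, 0.1747, 0.151]
eef_rot: [-0.028, 3.136, 0.006]
ft_force: [-0.2, 0.3, -0.9]
width: 0.0216
finger_force: 80.2
go [-0.515  0.532 -0.863] [ 0.007 -0.993  0.005] tcp [0.4522 0.1747 0.151 ] t 60.55
go [-0.773  0.526 -0.602] [ 0.007 -0.993  0.005] tcp [0.4522 0.1747 0.151 ] t 60.55
[(0.96, array([0.5109, 0.1713, 0.135 ]))]
```

```bash
python3 -m pendant '[[0,0,-0.25,0,-0.1,0],[0,0.15,-0.5,0,-0.25,0],[0,0.3,-0.75,0,-0.4,0],[-0.1,0.45,-0.863,0,-0.6,0],[-0.2,0.53,-0.863,0,-0.75,0],[-0.3,0.53,-0.863,0,-0.9,0.005],[-0.4,0.53,-0.863,0,-0.993,0.005],[-0.49,0.53,-0.863,0,-0.993,0.005],[-0.515,0.53,-0.863,0,-0.993,0.005],[-0.515,0.53,-0.863,0,-0.993,0.005]]' | sed -n 2,5p
python3 - <<'E'
from h import *
pre(4,4)
E
```

```text
tcp_pos: [0.528, 0.2549, 0.2793]
eef_rot: [-0.014, 2.361, 0.011]
ft_force: [0.2, -0.2, -0.2]
width: 0.0216
go [-0.006  0.004 -0.012] [ 0.004 -0.006 -0.002] tcp [0.528  0.2549 0.2793] t 61.65
go [-0.007 -0.001  0.355] [ 0.004 -0.006 -0.002] tcp [0.528  0.2549 0.2793] t 61.65
scene eye [0.5769 0.2554 0.308 ] [[331.2803 123.9236]] [(0.64, array([332., 126.]))] root [[349.8503 151.7432]] nets [array([349., 153.])]
side eye [0.5769 0.2554 0.308 ] [[192.3844 181.2675]] [(0.74, array([191., 178.]))] root [[179.5856 187.6315]] nets [array([182., 189.])]
```

```bash
python3 -m pendant '[[0,0,0.08,0,0,0],[-0.007,0,0.16,0,0,0],[-0.007,0,0.24,0,0,0],[-0.007,0,0.3,0,0,0],[-0.007,0,0.355,0,0,0],[-0.007,0,0.355,0,0,0]]'
python3 - <<'E'
from h import *
pre(4,4)
E
```

```text
time: 62.55
tcp_pos: [0.5653, 0.2551, 0.2403]
eef_rot: [-0.015, 2.362, 0.009]
ft_force: [1.1, -0.8, -0.4]
width: 0.0212
finger_force: 80.2
go [-0.011  0.006 -0.372] [ 0.004 -0.007 -0.001] tcp [0.5653 0.2551 0.2403] t 62.55
go [-0.013  0.002 -0.005] [ 0.004 -0.007 -0.001] tcp [0.5653 0.2551 0.2403] t 62.55
scene eye [0.6143 0.2558 0.269 ] [[342.8825 142.3744]] [(0.93, array([343., 146.]))] root [[349.8503 151.7432]] nets [array([350., 153.])]
side eye [0.6143 0.2558 0.269 ] [[184.2409 186.023 ]] [(0.72, array([181., 187.]))] root [[179.5856 187.6315]] nets [array([178., 186.])]
```

```bash
python3 -m pendant '[[0,0,0,0,0,0],[0,0,0,0,0,0],[0,0,0,0,0,0],[0,0,0,0,0,0],[0,0,0,0,0,0]]' 50 | tail -3
python3 -m pendant '[[0,0,-0.2,0,0,0],[0,0,-0.4,0,0,0],[0,0,-0.6,0,0,0],[0,0,-0.8,0,0,0],[0,0,-1,0,0,0],[0,0,-1,0,0,0]]' | sed -n 2,4p
python3 -m pendant '[[0.5,0,0,0,0,0],[1,0,0,0,0,0],[1,0,0,0,0,0],[1,0,0,0,0,0],[1,0,0,0,0,0],[1,0,0,0,0,0],[1,0,0,0,0,0],[1,0,0,0,0,0],[1,0,0,0,0,0],[1,0,0,0,0,0]]' | sed -n 2,4p
python3 - <<'E'
from h import *
for k,j in((4,4),(0,3),(2,2),(3,1),(1,0)): print(k);hung(k,j)
p=shot("scene");v=shot("side")
print("pan",[(n,c,onz(q,u,.017)) for n,q in(("sc",p),("si",v)) for c,u in loc(q,"pan_mid",.3)])
print("nuts",[(c,onz(p,u,.021)) for c,u in loc(p,"nut0_mid",.3)],[d["rect"] for d in vision.regions_of("nut0_mid",p) if d["confidence"]>.3])
print("mill",[(n,c,onz(q,u,0)) for n,q in(("sc",p),("si",v)) for c,u in loc(q,"mill",.3)])
print(monitor.get_obs()["time"])
E
```

```text
ft_force: [0.9, -0.3, -0.6]
width: 0.0427
finger_force: 0.0
tcp_pos: [0.4591, 0.2549, 0.353]
eef_rot: [-0.015, 2.354, 0.018]
ft_force: [0.4, 1.0, 0.3]
tcp_pos: [0.3535, 0.2526, 0.2434]
eef_rot: [-0.014, 2.359, 0.012]
ft_force: [0.4, -0.1, 0.5]
4
scene eye want [345. 152.] [(0.8, array([345., 151.])), (0.61, array([325., 193.]))]
scene grip want [342. 170.] [(0.6, array([345., 168.]))]
side eye want [183. 191.] [(0.78, array([180., 189.])), (0.64, array([282., 116.]))]
side grip want [185. 205.] [(0.69, array([184., 203.]))]
0
scene eye want [323. 172.] [(0.83, array([324., 167.])), (0.56, array([131., 344.]))]
scene grip want [321. 191.] [(0.6, array([321., 192.]))]
side eye want [212. 170.] [(0.86, array([207., 170.]))]
side grip want [213. 184.] [(0.71, array([213., 182.]))]
2
scene eye want [297. 197.] [(0.75, array([300., 196.])), (0.65, array([340., 171.]))]
scene grip want [296. 217.] [(0.89, array([293., 215.]))]
side eye want [238. 151.] [(0.77, array([239., 150.]))]
side grip want [238. 165.] [(0.81, array([235., 166.])), (0.7, array([171., 299.]))]
3
scene eye want [266. 227.] [(0.95, array([268., 223.]))]
scene grip want [266. 247.] [(0.63, array([263., 246.]))]
side eye want [261. 135.] [(0.68, array([259., 135.]))]
side grip want [261. 148.] [(0.61, array([261., 148.]))]
1
scene eye want [228. 263.] [(0.65, array([231., 265.]))]
scene grip want [229. 284.] [(0.65, array([228., 286.])), (0.5, array([326., 169.]))]
side eye want [282. 120.] [(0.6, array([284., 115.]))]
side grip want [281. 133.] [(0.69, array([184., 204.])), (0.64, array([279., 131.]))]
pan [('sc', 0.88, array([ 0.1613, -0.3518,  0.017 ])), ('si', 0.82, array([ 0.181 , -0.3558,  0.017 ])), ('si', 0.53, array([0.8385, 0.1125, 0.017 ]))]
nuts [(0.75, array([ 0.4759, -0.3107,  0.021 ]))] [[0.2572, 0.8529, 0.2863, 0.8943]]
mill [('si', 0.65, array([0.528 , 0.4255, 0.    ]))]
66.85
```

```bash
python3 -m pendant '[[0,0,0,0,0,0],[0,0,0,0,0,0],[0,0,0,0,0,0],[0,0,0,0,0,0],[0,0,0,0,0,0]]' | tail -3; python3 -c "
from plant import workorder
print(workorder.job_done())"
```

```text
ft_force: [-0.1, -0.2, 0.0]
width: 0.0426
finger_force: 0.0
the job is handed in; nothing more can be done
None
```

The job is handed in at about 67 s of robot time: the three walnuts are in the tub, the pan stands upright on the bare worktop, all five tiles hang on separate pegs (all five read as on their pegs in the last camera check), and the mill is where it was; no verdict came back.

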